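# Clamp test bars in the bend fixture and lock the castle nut

### The arm

A 7-joint arm with a two-finger parallel gripper is mounted at the origin on the work surface. World frame = base frame: x ahead of the robot, y to its left, z up, the work surface at z = 0. Lengths are in m, angles in rad, forces in N, time in s.
With the tool pointing down it reaches from about 0.35 to 0.9 m from the base axis. Payload 7.2 kg.
Tool frame: the origin (TCP) lies at the very end of the fingers, on their centre line; the grasp point (between the pads) lies 19 mm behind it; z points along the fingers, y is the line along which they close (so a half turn about z gives the same grasp; the last joint's range is limited). The gripper opens to 85 mm and grips with 20 to 120 N. Pads are 22 mm wide; open, the fingers measure 114 mm over their backs; the gripper's body (76 mm by 85 mm) begins 54 mm behind the grasp point. The pads swing forward as they close: fully open they stand 13 mm farther back than shut.
Start: joints at [1.089, 0.411, -0.013, 1.596, 0.006, 1.134, -0.082], TCP at [0.251, -0.572, 0.231] pointing down, gripper open.
Joint ranges: [-2.95, 2.95], [-0.29, 1.99], [-1.47, 1.44], [0.14, 2.54], [-1.03, 4.17], [0.13, 1.85], [-2.86, 2.86]. Speed limits (rad/s): [2.39, 2.39, 3.01, 3.01, 3.14, 3.14, 3.14].

### API

Orientations are given as a rotation vector (axis times angle).
In Python, from rig import manip gives the robot as it stands.
- The arm moves only by the shell command python3 jog.py 'ROWS'. ROWS is a JSON list of rows, 1 to 20 of them, each of 5 numbers: dx, dy, dz in units of 100 mm, then a turn about the tool's z in rad, then the finger opening in m; each row is the pose to reach, as a shift and turn from the pose commanded when the command began, along the tool's axes at that moment; what a row does not reach only later rows make up. A row lasts 1/12 s, in which the tool goes at most 0.0417 m and 0.125 rad, less where a joint would pass 70% of its speed; a pose out of reach is approached as far as the arm can. The fingers move at their own pace and stop on an object; the grip force is fixed at half the most. Time passes only in rows, so rows that do not move let the fingers close. It prints the time, the measured TCP pose, the force, the opening and the grip force at its end. Input that does not fit is refused with a message, and nothing moves.
- manip.state(): the state, without advancing time (a new reading comes with each control period).
- manip.grab_frame(name): name is "scene" or "side" or "wrist"; returns (picture, depth): 400x640x3 uint8, red, green, blue; 400x640 float32, m along the optical axis (not along the pixel's ray), 0 where there is no reading.
- manip.camera_model(name): a dict with "fx", "fy", "cx", "cy" (pixels), "cam_to_world" (4x4, takes a point from camera to world coordinates). Camera axes: x right, y up, looking along -z (the intrinsics and any distortion apply to the point x, -y, -z); pixel columns grow to the right and rows downward; lengths in m; the calibration is good to about 2 mm. A picture is of the moment at which its call begins: read the wrist's pose just before it. camera_model takes no time and is no camera call; for the wrist camera it gives the pose at the moment of the call.
- manip.hand_in(): hands the job in; it is judged then, once.
The state is a dict: "time_s": time; "joints": joint angles; "qvel": joint speeds; "joint_efforts": joint torques, N m; "ee_pos": TCP position; "ee_rot": TCP orientation; "contact_force": force on the tool from outside, world axes, zero at the start; "wrist_torque": the same for the moment, N m; "width": finger opening in m; "grasp_force": force on a finger pad.
Only numpy, scipy, OpenCV 4.12 (cv2) and the standard library are available. Lean on these libraries where they do the work, as an engineer would, in place of code of your own. Each camera call takes 0.05 s, during which the arm holds its last target. There are 200 camera calls.

### The job

Pull all the white dumbbell-shaped test bars out of the sprung clip strip, one at a time, and lay each of them, and the one lying loose on the bench, in a lane of its own in the bend fixture, flat on the rails. Then turn the clamp strap over them fully home to its stop and tighten the big castle nut until it is snug, then turn it on just as far as it takes to bring the first pair of slots in line with the cotter hole (the groove across the stud's end), no further. Do not disturb the caliper, the beaker or the jar.

Things in the scene. Friction and masses are not known exactly. Their poses are not given: they have to be found in the camera images.
- strip: Sprung clip strip, fixed: grey base plate 160 x 180 x 10 mm with four bays side by side. Origin at the centre of its underside, x along the bars. Bars rest on two black rails (x = +-24 to +-56 mm, tops 30 mm high); between the rails, under the bars' waists, is a free trench down to 10 mm height. Walls 50 mm high stand at x = +-68 to +-76 mm.
- bay0 (a point): Bay 0 of the strip (y = -63 mm there): centre of a bar clipped in it, 35 mm above the table; x along the bar. At each end of the bay a sprung steel nose overhangs the bar's end by about 2 mm: pulled straight up by the waist the bar pushes both noses aside, some 5 to 10 N in all, and is free after 15 mm of lift.
- bay1 (a point): Bay 1 of the strip (y = -21 mm there): centre of a bar clipped in it, 35 mm above the table; x along the bar. At each end of the bay a sprung steel nose overhangs the bar's end by about 2 mm: pulled straight up by the waist the bar pushes both noses aside, some 5 to 10 N in all, and is free after 15 mm of lift.
- bay2 (a point): Bay 2 of the strip (y = 21 mm there): centre of a bar clipped in it, 35 mm above the table; x along the bar. At each end of the bay a sprung steel nose overhangs the bar's end by about 2 mm: pulled straight up by the waist the bar pushes both noses aside, some 5 to 10 N in all, and is free after 15 mm of lift.
- bay3 (a point): Bay 3 of the strip (y = 63 mm there): centre of a bar clipped in it, 35 mm above the table; x along the bar. At each end of the bay a sprung steel nose overhangs the bar's end by about 2 mm: pulled straight up by the waist the bar pushes both noses aside, some 5 to 10 N in all, and is free after 15 mm of lift.
- bar_a: White plastic dumbbell test bar, one of four in the strip of which two or three are present (absent: None from the start); 100 mm long (x), 10 mm thick (z), 60 g: two heads 30 mm long and 20 mm wide, joined by a waist 40 mm long and 12 mm wide to grip it by. Origin at its centre. Either face may be up. It starts in bay 0.
- bar_b: White plastic dumbbell test bar, one of four in the strip of which two or three are present (absent: None from the start); 100 mm long (x), 10 mm thick (z), 60 g: two heads 30 mm long and 20 mm wide, joined by a waist 40 mm long and 12 mm wide to grip it by. Origin at its centre. Either face may be up. It starts in bay 1.
- bar_c: White plastic dumbbell test bar, one of four in the strip of which two or three are present (absent: None from the start); 100 mm long (x), 10 mm thick (z), 60 g: two heads 30 mm long and 20 mm wide, joined by a waist 40 mm long and 12 mm wide to grip it by. Origin at its centre. Either face may be up. It starts in bay 2.
- bar_d: White plastic dumbbell test bar, one of four in the strip of which two or three are present (absent: None from the start); 100 mm long (x), 10 mm thick (z), 60 g: two heads 30 mm long and 20 mm wide, joined by a waist 40 mm long and 12 mm wide to grip it by. Origin at its centre. Either face may be up. It starts in bay 3.
- bar_e: White plastic dumbbell test bar, just like those in the strip, always present; 100 mm long (x), 10 mm thick (z), 60 g: two heads 30 mm long and 20 mm wide, joined by a waist 40 mm long and 12 mm wide to grip it by. Origin at its centre. Either face may be up. It starts lying loose and flat on the table.
- fixture: Three-point bend fixture, fixed: steel base plate 150 x 290 x 10 mm, two dark rails (x = +-24 to +-56 mm, tops 30 mm high, free trench down to 10 mm height between them) with four lanes along x, two each side of an upright stud 22 mm thick, top at 94 mm, at x = y = 0. The stud's cotter hole runs along the fixture's x; a dark groove across the stud's end shows it. Origin at the underside.
- lane0 (a point): Lane 0 of the fixture (y = -117 mm there): where the centre of a bar laid in it belongs, 35 mm above the table; x along the lane. Any bar may go in any lane, one to a lane. Guide blocks 6 mm high leave 26 mm for a bar's 20 mm heads; end walls 6 mm above the rails leave 107 mm for its length.
- lane1 (a point): Lane 1 of the fixture (y = -75 mm there): where the centre of a bar laid in it belongs, 35 mm above the table; x along the lane. Any bar may go in any lane, one to a lane. Guide blocks 6 mm high leave 26 mm for a bar's 20 mm heads; end walls 6 mm above the rails leave 107 mm for its length.
- lane2 (a point): Lane 2 of the fixture (y = 75 mm there): where the centre of a bar laid in it belongs, 35 mm above the table; x along the lane. Any bar may go in any lane, one to a lane. Guide blocks 6 mm high leave 26 mm for a bar's 20 mm heads; end walls 6 mm above the rails leave 107 mm for its length.
- lane3 (a point): Lane 3 of the fixture (y = 117 mm there): where the centre of a bar laid in it belongs, 35 mm above the table; x along the lane. Any bar may go in any lane, one to a lane. Guide blocks 6 mm high leave 26 mm for a bar's 20 mm heads; end walls 6 mm above the rails leave 107 mm for its length.
- strap (a joint): Clamp strap, an aluminium bar 294 x 24 x 10 mm turning level about the stud at its middle, underside 43 mm above the table (3 mm over the bars). 0 rad: home at its stop, along the fixture's y over the middle of all lanes, handle post at -y; grows counterclockwise from above, the post opening to the fixture's +x. Starts at 1.3 to 1.75, stays where left (friction 0.1 N m).
- strap_post (a point): On the strap's upright steel handle post, 14 mm thick, 137 mm from the stud's axis, from 54 to 88 mm above the table; the point is at half its height.
- nut (a joint): Turn of the castle nut, rad, grows clockwise from above (tightening); starts at 0 to 0.6. At 0 one pair of its six slots lies along the fixture's x, so slots line up with the cotter hole at multiples of 1.047. It turns with 0.3 N m until it grows snug at 3.5, then stiffer, to 0.5 N m at 4.19, the first line-up past snug; stays where left. The strap sinks with it onto the bars.
- nut_grip (a point): On the axis of the brass castle nut, at half height of its hexagon: 46 mm across flats, 24 mm high (57 to 81 mm above the table at the start), with a crown of six lugs 11 mm high above it; a slot lies over the middle of each flat. It turns with the nut and sinks 1 mm a rad; at joint 0 its x axis is the fixture's x, normal to a pair of flats.
- caliper: Bystander, to be left alone: steel slide caliper lying flat, 200 mm long, 80 mm over the jaws, 12 mm high. Origin at the centre of its underside.
- beaker: Bystander, to be left alone: steel beaker, 70 mm across, 85 mm high. Origin at the centre of its underside.
- jar: Bystander, to be left alone: closed jar, 70 mm across, 100 mm high. Origin at the centre of its underside.

How it is judged:
By the outcome, as a careful person would: the job done as asked, in the order asked, and still so for the second after the job is handed in, with the robot touching nothing.
Of bar_a, bar_b, bar_c, bar_d only 2 to 3 are there at a start; the rules pass over those that are not, and their reading is None.
At some moment in a run one of bar_e may be knocked a few centimetres aside while the robot is not near it.
Once in a run the grip may slacken for a moment while it holds something.
It also fails if it takes over 192 s, if anything falls off the work surface, if the arm or the gripper's body presses on something with over 40 N, if the wrist force passes 120 N, or if a joint passes its speed limit or range.

## Working session

There is one attempt and no reset: what is moved stays moved. The work goes in short steps, Python scripts to look and compute and a shell command to move; the robot and the scene stay as the last step left them, time stands still between calls to the robot, and variables do not carry over. Pictures are saved under pics/ and viewed, at most 14 in all, crops included, and the job is handed in when it is done.

```bash
ls; mkdir -p pics; python3 - <<'E'
from rig import manip
import cv2
print(manip.state())
for n in ("scene","side"):
    p,d=manip.grab_frame(n); cv2.imwrite(f"pics/{n}0.png",p[:,:,::-1])
    import numpy as np; np.save(f"/tmp/{n}_d.npy",d); print(manip.camera_model(n))
E
```

```text
jog.py
pics
rig.py
{'time_s': 0.0, 'joints': array([ 1.08879489,  0.41191317, -0.01270955,  1.59708874,  0.0056093 ,
        1.13428403, -0.08221161]), 'qvel': array([-3.41679575e-04,  7.16276191e-04, -9.32087151e-06, -5.87347656e-04,
       -2.10628939e-03, -6.14378996e-04, -7.40618140e-04]), 'joint_efforts': array([ 3.27399948e-04, -6.00623631e+01,  6.82106931e-01, -2.99416852e+01,
        1.37770164e-02,  1.06887793e-02, -2.29068348e-05]), 'ee_pos': array([ 0.25105738, -0.57179689,  0.23042652]), 'ee_rot': array([-3.07302739e+00, -6.45066187e-01,  7.28519494e-04]), 'contact_force': array([-0.12564411,  0.1460422 ,  0.25977392]), 'wrist_torque': array([-0.00403885,  0.00839794,  0.02408473]), 'grasp_force': 0.0, 'width': 0.08554801402643192}
{'fx': 463.9258418849858, 'fy': 463.9258418849858, 'cx': 317.9988369107462, 'cy': 204.66872122911758, 'cam_to_world': array([[ 0.8349973 , -0.32342964,  0.44516601,  1.21319311],
       [ 0.55022062,  0.48184997, -0.68196619, -1.03533096],
       [ 0.00606485,  0.81437944,  0.58030108,  0.96210715],
       [ 0.        ,  0.        ,  0.        ,  1.        ]])}
{'fx': 362.2212599125924, 'fy': 362.2212599125924, 'cx': 323.0856614062967, 'cy': 196.68316779760525, 'cam_to_world': array([[-0.84864961,  0.34489402, -0.40105106,  0.14956565],
       [-0.52848506, -0.5848189 ,  0.61537826,  0.64040115],
       [-0.02230196,  0.73419001,  0.67857767,  0.77278772],
       [ 0.        ,  0.        ,  0.        ,  1.        ]])}
```
View pics/scene0.png

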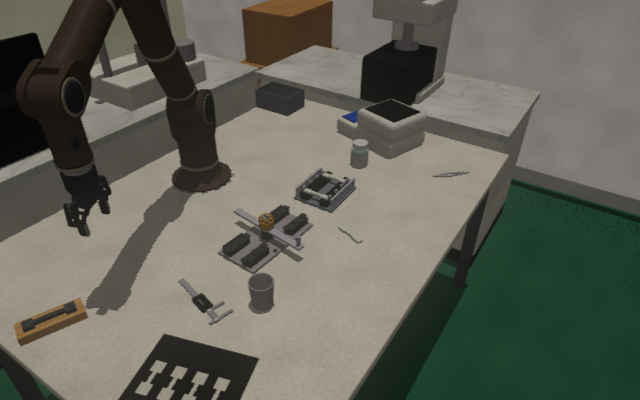

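View pics/side0.png

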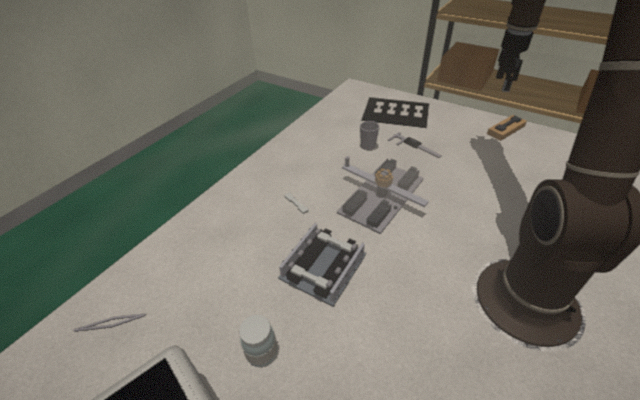

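The scene view shows the fixture at about (265,237), the strip at (325,187), the caliper (207,300), the beaker (261,293) and the jar (359,153). The black board with dumbbell shapes at the bottom is probably a decoy. The loose bar is not obvious, so I'll enlarge.

```bash
cat > h.py <<'E'
import numpy as np, cv2
from rig import manip
def px2w(cm,u,v,z=None,d=None):
    r=np.array([(u-cm['cx'])/cm['fx'],-(v-cm['cy'])/cm['fy'],-1.])
    T=np.array(cm['cam_to_world']);
    w=T[:3,:3]@r
    if d is None: d=(z-T[2,3])/w[2]
    return T[:3,3]+d*w
def w2px(cm,p):
    T=np.array(cm['cam_to_world']); c=T[:3,:3].T@(np.array(p)-T[:3,3])
    return cm['cx']+cm['fx']*c[0]/-c[2], cm['cy']-cm['fy']*c[1]/-c[2]
E
python3 - <<'E'
from h import *
a=cv2.imread('pics/scene0.png');b=cv2.imread('pics/side0.png')
A=cv2.resize(a[140:330,170:370],None,fx=4*.75,fy=3,interpolation=2)
A=cv2.resize(a[150:330,210:370],(490,551),interpolation=2)
B=cv2.resize(b[130:310,270:370+10],(306,551),interpolation=2)
cv2.imwrite('pics/c1.png',np.hstack([A,B]))
for n,pts in dict(scene=[(151,383),(200,385),(265,222),(328,187),(261,293),(359,153),(50,320),(350,235),(340,187),(207,300),(40,325)],side=[(395,108),(320,262),(383,180),(368,135),(256,340),(337,241),(310,280),(507,127),(295,203)]).items():
    cm=manip.camera_model(n);d=np.load(f'/tmp/{n}_d.npy')
    for u,v in pts: print(n,u,v,px2w(cm,u,v,d=d[v,u]).round(3))
E
```

```text
scene 151 383 [ 0.549 -0.716  0.005]
scene 200 385 [ 0.647 -0.657  0.005]
scene 265 222 [ 0.459 -0.178  0.09 ]
scene 328 187 [0.454 0.195 0.013]
scene 261 293 [ 0.628 -0.406  0.076]
scene 359 153 [0.472 0.391 0.073]
scene 50 320 [ 0.208 -0.745  0.029]
scene 350 235 [ 0.662 -0.001  0.01 ]
scene 340 187 [0.517 0.174 0.048]
scene 207 300 [ 0.482 -0.465  0.016]
scene 40 325 [ 0.2   -0.768  0.027]
side 395 108 [ 0.632 -0.673  0.008]
side 320 262 [0.475 0.165 0.01 ]
side 383 180 [ 0.445 -0.139  0.081]
side 368 135 [ 0.598 -0.347  0.069]
side 256 340 [0.444 0.441 0.1  ]
side 337 241 [0.459 0.105 0.043]
side 310 280 [0.467 0.224 0.01 ]
side 507 127 [ 0.199 -0.714  0.027]
side 295 203 [0.659 0.016 0.01 ]
```

View pics/c1.png

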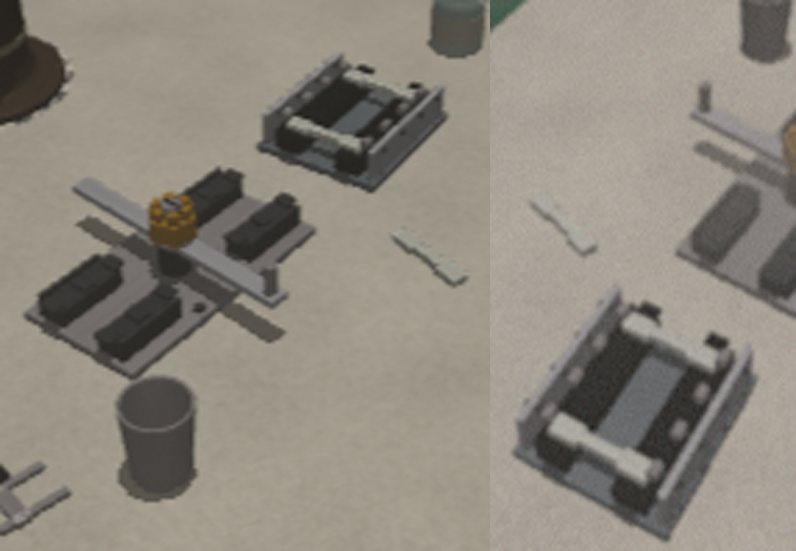

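Two bars are in the strip's outer bays, and the loose bar is at about (0.66, 0.0). Next I'll bring the wrist camera over the fixture.

```bash
cat >> h.py <<'E'
from scipy.spatial.transform import Rotation as R
def pose():
    s=manip.state(); M=R.from_rotvec(s['ee_rot']).as_matrix()
    return s['ee_pos'],M,np.arctan2(M[1,0],M[0,0])
def go(x,y,z,psi=None):
    p,M,ps=pose(); d=M.T@(np.array([x,y,z])-p)
    print('d tool',d.round(4),'turn',None if psi is None else round((ps-psi+np.pi)%(2*np.pi)-np.pi,4),'psi',round(ps,4))
E
python3 - <<'E'
from h import *
p,M,ps=pose();print(M.round(3))
cm=manip.camera_model('wrist');T=cm['cam_to_world'];print({k:cm[k] for k in('fx','cx','cy')})
print('cam in tool',(M.T@(T[:3,3]-p)).round(4));print((M.T@T[:3,:3]).round(3))
go(.46,-.16,.40)
E
```

```text
[[ 0.916  0.402 -0.001]
 [ 0.402 -0.916  0.001]
 [-0.    -0.001 -1.   ]]
{'fx': 299.8378615781815, 'cx': 319.03041351250283, 'cy': 196.2832775736685}
cam in tool [ 6.690e-02  1.000e-04 -1.424e-01]
[[ 0.001  0.965  0.262]
 [ 1.    -0.001 -0.001]
 [-0.001  0.262 -0.965]]
d tool [ 0.3569 -0.2933 -0.1691] turn None psi 0.4138
```

Careful with the scale: shifts go in units of 100 mm. That gives: 0.36 m is 3.6, -0.29 m is -2.9.

```bash
python3 jog.py '[[0.9, -0.75, -0.8, 0, 0.085], [1.8, -1.5, -1.5, 0, 0.085], [2.7, -2.2, -1.7, 0, 0.085], [3.6, -2.9, -1.7, 0, 0.085], [3.6, -2.9, -1.7, 0, 0.085], [3.6, -2.9, -1.7, 0, 0.085], [3.6, -2.9, -1.7, 0, 0.085], [3.6, -2.9, -1.7, 0, 0.085], [3.6, -2.9, -1.7, 0, 0.085], [3.6, -2.9, -1.7, 0, 0.085], [3.6, -2.9, -1.7, 0, 0.085], [3.6, -2.9, -1.7, 0, 0.085], [3.6, -2.9, -1.7, 0, 0.085], [3.6, -2.9, -1.7, 0, 0.085], [3.6, -2.9, -1.7, 0, 0.085], [3.6, -2.9, -1.7, 0, 0.085], [3.6, -2.9, -1.7, 0, 0.085], [3.6, -2.9, -1.7, 0, 0.085]]'; python3 - <<'E'
from h import *
cm=manip.camera_model('wrist'); p,d=manip.grab_frame('wrist'); cv2.imwrite('pics/w1.png',p[:,:,::-1]); np.savez('/tmp/w1.npz',d=d,**cm); print(manip.state()['qvel'].round(4))
E
```

```text
time_s: 1.6
ee_pos: [0.4638, -0.1631, 0.4009]
ee_rot: [-3.075, -0.642, 0.001]
contact_force: [0.7, -0.7, 0.8]
width: 0.085
grasp_force: 0.0
[-0.0039 -0.0014 -0.0033 -0.0043 -0.0007 -0.0001 -0.001 ]
```

View pics/w1.png

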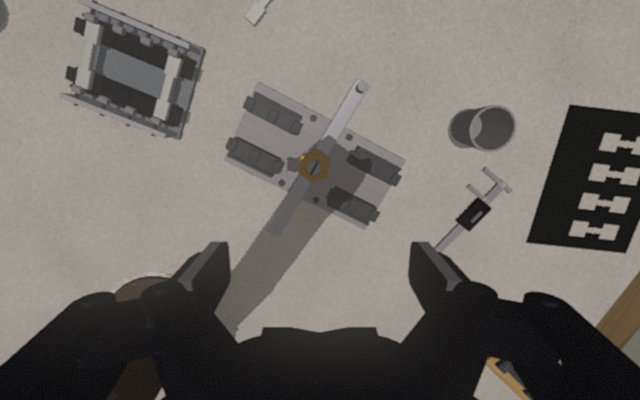

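The wrist view shows the fixture (nut at (314,165), post at (361,88)), the strip at (135,72) with two bars, and the loose bar cut off at (258,10). I'll fit poses from depth.

```bash
cat >> h.py <<'E'
def cloud(cm,d):
    v,u=np.mgrid[0:400,0:640]; T=np.array(cm['cam_to_world'])
    c=np.stack([(u-cm['cx'])/cm['fx'],-(v-cm['cy'])/cm['fy'],-np.ones_like(u)],-1)*d[...,None]
    return c@T[:3,:3].T+T[:3,3]
def rect(P,zl,zh,c,r):
    m=(P[...,2]>zl)&(P[...,2]<zh)&(np.hypot(P[...,0]-c[0],P[...,1]-c[1])<r)
    m=cv2.morphologyEx(m.astype(np.uint8),cv2.MORPH_OPEN,np.ones((2,2)))>0
    q=P[m]; b=cv2.minAreaRect(q[:,:2].astype(np.float32)*1000); 
    return m.sum(),np.round(b[0],1),np.round(b[1],1),round(b[2],2),q[:,2].mean().round(4)
E
python3 - <<'E'
from h import *
f=np.load('/tmp/w1.npz'); P=cloud(f,f['d'])
t=P[...,2][(abs(P[...,0]-.6)<.05)&(abs(P[...,1]+.0)<.05)]; print('table',np.median(t),t.std())
fx=P[165,314]; print('nut',fx, 'post',P[88,361], 'strip',P[72,135],'loose',P[12,258])
print('plate',rect(P,.006,.014,fx,.2)); print('rails',rect(P,.026,.040,fx,.19)); print('strap',rect(P,.046,.058,fx,.2))
print('nut',rect(P,.075,.1,fx,.06)); print('post',rect(P,.075,.1,P[88,361],.03))
s=[.46,.165]
print('strip',rect(P,.005,.07,s,.16),rect(P,.006,.014,s,.16)); print('walls',rect(P,.045,.056,s,.16)); 
for n in('scene','side'):
    cm=manip.camera_model(n);d=np.load(f'/tmp/{n}_d.npy');Q=cloud(cm,d)
    print(n,'loose',rect(Q,.005,.02,[.66,0],.09),'nut',rect(Q,.075,.1,[.455,-.15],.08),'strip',rect(Q,.005,.07,s,.16),'post',rect(Q,.06,.1,P[88,361],.04))
E
```

```text
table -0.00028149237914742997 0.0028857506974508573
nut [ 0.4549307  -0.15891367  0.09323472] post [ 0.58332096 -0.17685864  0.08666765] strip [0.46563243 0.16969846 0.01067521] loose [0.63027332 0.01501784 0.00833489]
plate (np.int64(7372), array([ 448.1, -164.9]), array([293. , 152.8]), 86.42, np.float64(0.0131))
rails (np.int64(4512), array([ 452.9, -167.4]), array([309. , 139.9]), 86.04, np.float64(0.0331))
strap (np.int64(2049), array([ 445.2, -153.1]), array([ 53. , 324.8]), 82.91, np.float64(0.0503))
nut (np.int64(753), array([ 468.4, -156.2]), array([120.1,  49.6]), 22.93, np.float64(0.0866))
post (np.int64(88), array([ 586.7, -181.4]), array([11.3, 19.9]), 25.07, np.float64(0.0813))
strip (np.int64(12430), array([461.4,  72.7]), array([175.2, 421.7]), 1.63, np.float64(0.0303)) (np.int64(3972), array([463.4,  60.2]), array([384.1, 161.7]), 86.22, np.float64(0.0129))
walls (np.int64(2134), array([462.5,  72.4]), array([175.1, 421.6]), 1.95, np.float64(0.0484))
scene loose (np.int64(142), array([660.9,   7.9]), array([31.1, 97.8]), 69.73, np.float64(0.0104)) nut (np.int64(159), array([ 795.1, -572.3]), array([  44.1, 1246.9]), 40.06, np.float64(0.0907)) strip (np.int64(1691), array([ 740.5, -386.6]), array([ 238.1, 1587.6]), 27.55, np.float64(0.0325)) post (np.int64(39), array([ 559.6, -136.1]), array([  8.4, 111.2]), 30.7, np.float64(0.0622))
side loose (np.int64(149), array([405.9, 299.4]), array([ 60.7, 851.1]), 41.01, np.float64(0.0146)) nut (np.int64(181), array([ 453.8, -199.8]), array([ 45.3, 132.2]), 8.77, np.float64(0.0831)) strip (np.int64(4132), array([381.2, 357.4]), array([208.5, 701.2]), 22.74, np.float64(0.0319)) post (np.int64(44), array([ 602. , -224.4]), array([ 12.4, 124.3]), 21.59, np.float64(0.061))
```

```bash
python3 -c "
from h import *
go(.48,.165,.25,-.05)"
```

```text
d tool [ 0.1461 -0.2939  0.151 ] turn 0.462 psi 0.412
```

To row units: -0.294 m is -2.94, 0.151 m is 1.51.

```bash
python3 jog.py '[[1.46, -2.94, 1.51, 0.46, 0.05], [1.46, -2.94, 1.51, 0.46, 0.05], [1.46, -2.94, 1.51, 0.46, 0.05], [1.46, -2.94, 1.51, 0.46, 0.05], [1.46, -2.94, 1.51, 0.46, 0.05], [1.46, -2.94, 1.51, 0.46, 0.05], [1.46, -2.94, 1.51, 0.46, 0.05], [1.46, -2.94, 1.51, 0.46, 0.05], [1.46, -2.94, 1.51, 0.46, 0.05], [1.46, -2.94, 1.51, 0.46, 0.05], [1.46, -2.94, 1.51, 0.46, 0.05], [1.46, -2.94, 1.51, 0.46, 0.05], [1.46, -2.94, 1.51, 0.46, 0.05], [1.46, -2.94, 1.51, 0.46, 0.05]]'; python3 - <<'E'
from h import *
cm=manip.camera_model('wrist'); p,d=manip.grab_frame('wrist'); cv2.imwrite('pics/w2.png',p[:,:,::-1]); np.savez('/tmp/w2.npz',d=d,**cm); print(manip.state()['qvel'].round(4))
E
```

```text
time_s: 2.82
ee_pos: [0.4805, 0.1641, 0.2509]
ee_rot: [3.14, -0.077, 0.002]
contact_force: [-0.0, -0.6, 0.3]
width: 0.0499
grasp_force: 0.0
[-0.0035  0.0013 -0.0054  0.      0.0001  0.0008 -0.0043]
```

View pics/w2.png

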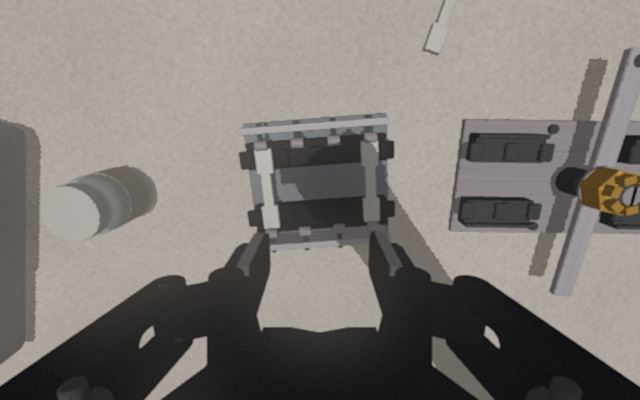

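The strip's two bars are at columns ~266 and ~372 (rows 140-228). I'll segment them.

```bash
cat >> h.py <<'E'
def bars(img,cm,z,win,th=150):
    u0,v0,u1,v1=win; sub=img[v0:v1,u0:u1].astype(int)
    m=(sub.min(2)>th).astype(np.uint8)
    n,l,st,_=cv2.connectedComponentsWithStats(m)
    for i in range(1,n):
        if st[i,4]<150: continue
        v,u=np.where(l==i); w=np.array([px2w(cm,a+u0,b+v0,z=z)[:2] for a,b in zip(u,v)])
        b=cv2.minAreaRect((w*1000).astype(np.float32)); print('blob',st[i],np.round(b[0],1),np.round(b[1],1),round(b[2],1))
E
python3 - <<'E'
from h import *
f=dict(np.load('/tmp/w2.npz')); P=cloud(f,f['d']); im=cv2.imread('pics/w2.png')[:,:,::-1]
print(im[185,268],im[180,372],im[180,320],im[90,320],im[125,320])
for th in(130,145): print(th); bars(im,f,.04,(240,136,392,235),th)
for u,v in [(268,185),(372,180),(265,155),(270,220),(320,185)]: print(P[v,u].round(4))
print(rect(P,.036,.046,[.47,.165],.09))
m=lambda c,r,a,b:rect(P,a,b,c,r)
print('strip all',m([.465,.165],.14,.004,.06),'walls',m([.465,.165],.14,.046,.056))
print('nut',P[188,628])
E
```

```text
[185 182 175] [116 114 109] [73 74 75] [173 167 159] [171 167 169]
130
blob [  14   13   26   80 1100] [462.8 228.4] [98.  20.6] 1.5
blob [  0  30  17  69 755] [449.4 252.4] [20.1 86.8] 83.3
145
blob [  15   13   24   80 1009] [462.9 228.2] [97.9 18.7] 1.4
blob [  0  33  16  66 688] [447.6 253.2] [18.9 83.2] 83.3
[0.4691 0.2261 0.0406]
[0.4691 0.1008 0.0406]
[0.5051 0.2266 0.0391]
[0.4241 0.228  0.0397]
[0.4589 0.1637 0.0095]
(np.int64(2626), array([471.5, 163.6]), array([150.8, 169.3]), 1.67, np.float64(0.0399))
strip all (np.int64(17815), array([454.1, 163.5]), array([185.6, 203. ]), 2.05, np.float64(0.0311)) walls (np.int64(2844), array([454.6, 163.4]), array([184.6, 190.2]), 1.82, np.float64(0.048))
nut [ 0.45962674 -0.15329663  0.09368315]
```

```bash
cat >> h.py <<'E'
def pca(img,cm,z,win,th):
    u0,v0,u1,v1=win; m=(img[v0:v1,u0:u1].astype(int).min(2)>th).astype(np.uint8)
    n,l,st,_=cv2.connectedComponentsWithStats(m); i=1+st[1:,4].argmax(); v,u=np.where(l==i)
    w=np.array([px2w(cm,a+u0,b+v0,z=z)[:2] for a,b in zip(u,v)])
    vx=cv2.fitLine(w.astype(np.float32),cv2.DIST_L2,0,1e-5,1e-5).ravel(); ax=vx[:2]*np.sign(vx[0]); 
    c=w.mean(0); s=(w-c)@ax; t=(w-c)@[-ax[1],ax[0]]
    print(st[i],'mean',c.round(4),'mid',(c+ax*(s.max()+s.min())/2).round(4),'ang',np.arctan2(ax[1],ax[0]).round(4),'L',(s.max()-s.min()).round(4),'W',(t.max()-t.min()).round(4))
E
python3 - <<'E'
from h import *
f=dict(np.load('/tmp/w2.npz')); im=cv2.imread('pics/w2.png')[:,:,::-1]
pca(im,f,.04,(245,143,290,232),140)
for th in(85,100):pca(im,f,.04,(355,136,384,226),th)
import cv2 as c
c.imwrite('pics/c2.png',c.resize(im[110:260,230:400,::-1],None,fx=4,fy=4,interpolation=2))
E
```

```text
[   9    6   25   80 1035] mean [0.4646 0.2283] mid [0.4629 0.2282] ang 0.0252 L 0.0979 W 0.0199
[   6    0   19   86 1251] mean [0.4715 0.1027] mid [0.469  0.1026] ang 0.0204 L 0.1053 W 0.0206
[   6    0   18   85 1069] mean [0.4721 0.1026] mid [0.4697 0.1025] ang 0.0155 L 0.1038 W 0.0198
```

View pics/c2.png

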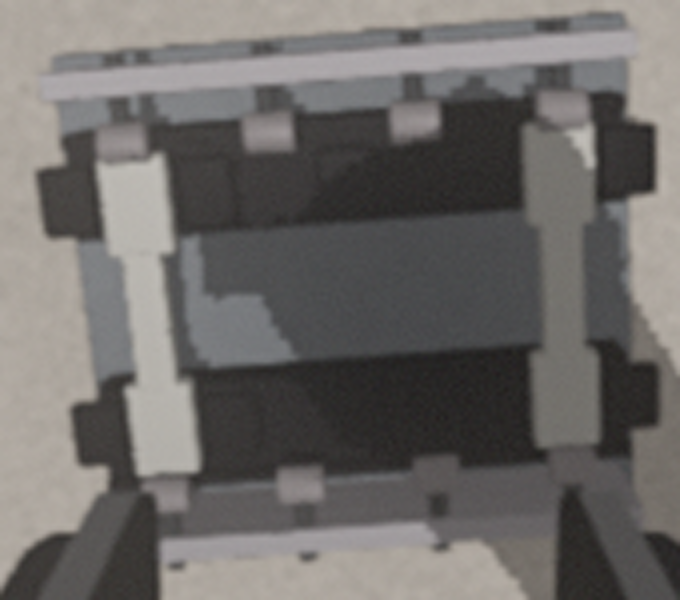

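```bash
python3 - <<'E'
from h import *
f=dict(np.load('/tmp/w2.npz'))
L=px2w(f,269.2,189.7,z=.04)[:2]; Rr=px2w(f,370.8,181.6,z=.04)[:2]; v=L-Rr
yaw=np.arctan2(v[1],v[0])-np.pi/2; print(L,Rr,np.linalg.norm(v),yaw)
go(*L,.10,yaw); go(*L,.018,yaw)
E
```

```text
[0.46304608 0.2253352 ] [0.46710364 0.10216781] 0.12323420533298704 0.032931580256334136
d tool [-0.0205 -0.0602  0.1509] turn -0.0819 psi -0.049
d tool [-0.0206 -0.0602  0.2329] turn -0.0819 psi -0.049
```

```bash
python3 jog.py '[[-0.2, -0.62, 1.3, -0.08, 0.035], [-0.2, -0.62, 1.3, -0.08, 0.035], [-0.2, -0.62, 1.3, -0.08, 0.035], [-0.2, -0.62, 1.3, -0.08, 0.035], [-0.2, -0.62, 1.3, -0.08, 0.035], [-0.2, -0.62, 1.3, -0.08, 0.035], [-0.2, -0.62, 1.7, -0.08, 0.035], [-0.2, -0.62, 2, -0.08, 0.035], [-0.2, -0.62, 2.3, -0.08, 0.035], [-0.2, -0.62, 2.32, -0.08, 0.035], [-0.2, -0.62, 2.32, -0.08, 0.035], [-0.2, -0.62, 2.32, -0.08, 0.035], [-0.2, -0.62, 2.32, -0.08, 0.035]]'; python3 - <<'E'
from h import *
p,d=manip.grab_frame('wrist'); cv2.imwrite('pics/w3.png',p[:,:,::-1])
E
```

```text
time_s: 3.95
ee_pos: [0.4646, 0.2292, 0.0209]
ee_rot: [-3.14, -0.052, -0.006]
contact_force: [0.5, 0.4, -0.9]
width: 0.0346
grasp_force: 0.0
```

View pics/w3.png

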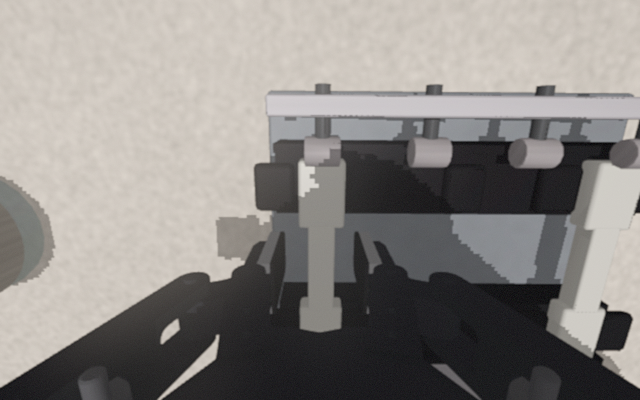

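The bar waist (321,265) sits between the pads. I'll close and lift.

To row units: -0.12 m is -1.2, -0.1 m is -1.

```bash
python3 jog.py '[[0, 0, 0, 0, 0], [0, 0, 0, 0, 0], [0, 0, 0, 0, 0], [0, 0, 0, 0, 0], [0, 0, 0, 0, 0], [0, 0, 0, 0, 0]]'; python3 jog.py '[[0, 0, -0.1, 0, 0], [0, 0, -0.2, 0, 0], [0, 0, -0.4, 0, 0], [0, 0, -0.8, 0, 0], [0, 0, -1, 0, 0], [0, 0, -1.2, 0, 0], [0, 0, -1.2, 0, 0], [0, 0, -1.2, 0, 0]]'; python3 - <<'E'
from h import *
f=dict(np.load('/tmp/w2.npz')); P=cloud(f,f['d'])
g=dict(np.load('/tmp/w1.npz'))
go(.45,-.16,.20,-.066)
print(manip.state()['joints'].round(2))
E
```

```text
time_s: 4.5
ee_pos: [0.4634, 0.2289, 0.0196]
ee_rot: [-3.141, -0.053, -0.003]
contact_force: [-2.0, -2.3, 9.4]
width: 0.0105
grasp_force: 58.7
time_s: 5.17
ee_pos: [0.4633, 0.229, 0.14]
ee_rot: [-3.14, -0.053, -0.005]
contact_force: [0.0, -0.3, -1.5]
width: 0.0106
grasp_force: 59.5
d tool [-0.0262  0.3883 -0.0604] turn 0.0997 psi 0.0337
[-0.09  0.39 -0.58  1.93  0.27  0.89 -2.34]
```

To row units: 0.386 m is 3.86, -0.14 m is -1.4.

```bash
python3 jog.py '[[0, 3.86, -1.4, 0.1, 0], [0, 3.86, -1.4, 0.1, 0], [0, 3.86, -1.4, 0.1, 0], [0, 3.86, -1.4, 0.1, 0], [0, 3.86, -1.4, 0.1, 0], [0, 3.86, -1.4, 0.1, 0], [0, 3.86, -1.4, 0.1, 0], [0, 3.86, -1.4, 0.1, 0], [0, 3.86, -1.4, 0.1, 0], [0, 3.86, -1.4, 0.1, 0], [0, 3.86, -1.4, 0.1, 0], [0, 3.86, -1.4, 0.1, 0], [0, 3.86, -1.4, 0.1, 0], [0, 3.86, -1.4, 0.1, 0]]'; python3 - <<'E'
from h import *
cm=manip.camera_model('wrist'); p,d=manip.grab_frame('wrist'); cv2.imwrite('pics/w4.png',cv2.resize(p[40:260,150:490,::-1],None,fx=2.35,fy=2.35,interpolation=2)); np.savez('/tmp/w4.npz',d=d,**cm); print(manip.state()['qvel'].round(4))
E
```

```text
time_s: 6.33
ee_pos: [0.4753, -0.1555, 0.2773]
ee_rot: [-3.139, 0.101, 0.003]
contact_force: [0.0, 0.1, -0.3]
width: 0.0106
grasp_force: 59.5
[-0.0037 -0.0016  0.0048 -0.0072  0.0022  0.0018  0.0027]
```

View pics/w4.png

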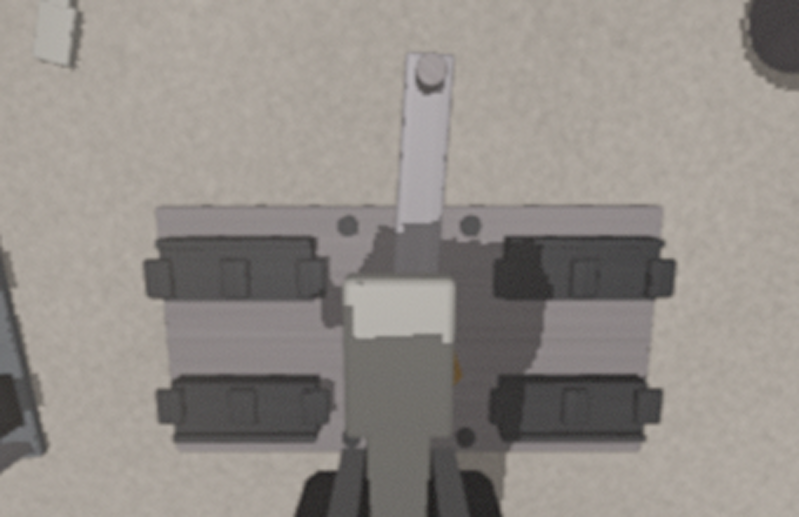

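```bash
python3 - <<'E'
from h import *
f=dict(np.load('/tmp/w4.npz'))
w=lambda u,v,z:px2w(f,150+u/2.35,40+v/2.35,z=z)[:2]
c=[w(155,206,.01),w(662,206,.01),w(638,450,.01),w(178,450,.01)]
print('corners',np.round(c,4),'ctr',np.mean(c,0).round(4),[np.linalg.norm(c[i]-c[i-1]).round(4) for i in range(4)])
b=[w(234,278,.036),w(243,405,.036),w(575,405,.036),w(584,276,.036)]
b2=[w(158,277,.036),w(171,405,.036),w(648,405,.036),w(662,276,.036)]
for q,n in((b,.192),(b2,.276)):
    q=np.array(q);v=(q[0]+q[1]-q[2]-q[3])/2; yaw=np.arctan2(v[1],v[0])-np.pi/2
    print('ctr',q.mean(0).round(4),'sep',np.linalg.norm(v),n,'yaw',yaw.round(4))
v=np.array(c); v=v[0]+v[3]-v[1]-v[2]; print('yaw plate',np.arctan2(v[1],v[0])-np.pi/2)
p=w(431,68,.088);print('post',p)
P=cloud(f,f['d']); print('bar held',P[int(40+330/2.35),int(150+400/2.35)],pose()[0],pose()[2])
E
```

```text
corners [[ 0.534  -0.0214]
 [ 0.5158 -0.3083]
 [ 0.3679 -0.2987]
 [ 0.3861 -0.0129]] ctr [ 0.4509 -0.1603] [np.float64(0.1482), np.float64(0.2875), np.float64(0.1482), np.float64(0.2863)]
ctr [ 0.4516 -0.1604] sep 0.1904530981615256 0.192 yaw -0.0605
ctr [ 0.4517 -0.1608] sep 0.27391887086399946 0.276 yaw -0.0623
yaw plate -0.06332030219824514
post [ 0.58631656 -0.1771015 ]
bar held [ 0.51587822 -0.15820636  0.29710597] [ 0.47541236 -0.15537711  0.27747609] -0.06371247556705407
```

```bash
cat >> h.py <<'E'
C=np.array([.4515,-.1605]);YAW=-.062
def lane(y,x=0): 
    c,s=np.cos(YAW),np.sin(YAW); return C+np.array([c*x-s*y,s*x+c*y])
E
python3 - <<'E'
from h import *
f=dict(np.load('/tmp/w4.npz'))
p,M,ps=pose(); e=px2w(f,150+400/2.35,40+278/2.35,z=p[2]+.0204)
print('bar end in tool',(M.T@(e-p)).round(4))
go(*lane(117),.08,YAW)
go(*lane(117),.0205,YAW)
E
```

```text
bar end in tool [ 0.0497  0.0003 -0.0205]
d tool [  -0.2236 -116.993     0.2862] turn -0.0017 psi -0.0637
d tool [  -0.2235 -116.993     0.3457] turn -0.0017 psi -0.0637
```

```bash
python3 -c "
from h import *
go(*lane(.117),.06,YAW)
go(*lane(.117),.0205,YAW)"
```

```text
d tool [-0.0234 -0.1102  0.2176] turn -0.0017 psi -0.0637
d tool [-0.0233 -0.1102  0.2571] turn -0.0017 psi -0.0637
```

```bash
python3 jog.py '[[-0.23, -1.1, 1, 0, 0], [-0.23, -1.1, 1, 0, 0], [-0.23, -1.1, 1, 0, 0], [-0.23, -1.1, 1, 0, 0], [-0.23, -1.1, 1.5, 0, 0], [-0.23, -1.1, 2, 0, 0], [-0.23, -1.1, 2.17, 0, 0], [-0.23, -1.1, 2.17, 0, 0], [-0.23, -1.1, 2.17, 0, 0], [-0.23, -1.1, 2.3, 0, 0], [-0.23, -1.1, 2.4, 0, 0], [-0.23, -1.1, 2.5, 0, 0], [-0.23, -1.1, 2.56, 0, 0], [-0.23, -1.1, 2.56, 0, 0], [-0.23, -1.1, 2.56, 0, 0]]'; python3 -c "
from h import *
go(*lane(.117),.0205,YAW)"
```

```text
time_s: 7.63
ee_pos: [0.4601, -0.0457, 0.0226]
ee_rot: [3.14, -0.104, 0.0]
contact_force: [-0.2, -0.5, -0.6]
width: 0.0104
grasp_force: 59.5
d tool [-0.0015 -0.0019  0.0021] turn -0.0041 psi -0.0661
```

Now I'll settle, lower 2 mm, release and lift.

To row units: -0.13 m is -1.3, -0.11 m is -1.1.

```bash
python3 jog.py '[[-0.01, -0.01, 0.02, 0, 0], [-0.01, -0.01, 0.02, 0, 0], [-0.01, -0.01, 0.02, 0, 0.03], [-0.01, -0.01, 0.02, 0, 0.03], [-0.01, -0.01, 0.02, 0, 0.03], [-0.01, -0.01, 0.02, 0, 0.03], [-0.01, -0.01, -0.3, 0, 0.03], [-0.01, -0.01, -0.7, 0, 0.03], [-0.01, -0.01, -1.1, 0, 0.03], [-0.01, -0.01, -1.3, 0, 0.03], [-0.01, -0.01, -1.3, 0, 0.03], [-0.01, -0.01, -1.3, 0, 0.03]]'; python3 - <<'E'
from h import *
cm=manip.camera_model('wrist'); p,d=manip.grab_frame('wrist'); cv2.imwrite('pics/w5.png',p[:,:,::-1]); np.savez('/tmp/w5.npz',d=d,**cm)
go(.4671,.1025,.15,.03)
go(.4671,.1025,.0195,.03)
E
```

```text
time_s: 8.63
ee_pos: [0.4598, -0.045, 0.1535]
ee_rot: [3.139, -0.105, 0.005]
contact_force: [-0.3, -1.0, -1.0]
width: 0.0302
grasp_force: 0.0
d tool [-0.0017 -0.1477  0.0022] turn -0.0966 psi -0.0666
d tool [-0.0017 -0.1477  0.1327] turn -0.0966 psi -0.0666
```

View pics/w5.png

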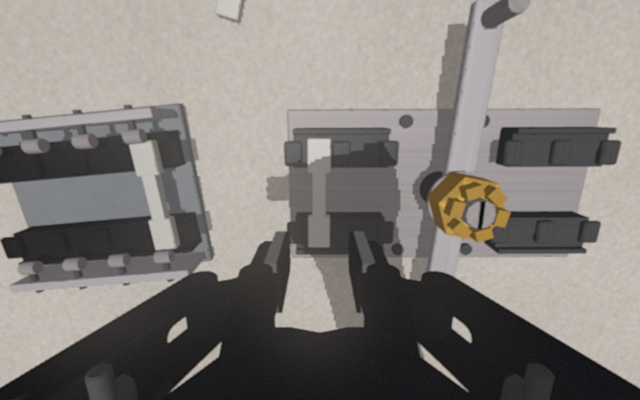

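The bar lies in lane 3, centred at (319,190). Now the second strip bar.

To row units: -0.149 m is -1.49, 0.132 m is 1.32.

```bash
python3 jog.py '[[-0.02, -1.49, 0, -0.097, 0.035], [-0.02, -1.49, 0, -0.097, 0.035], [-0.02, -1.49, 0, -0.097, 0.035], [-0.02, -1.49, 0, -0.097, 0.035], [-0.02, -1.49, 0, -0.097, 0.035], [-0.02, -1.49, 0.4, -0.097, 0.035], [-0.02, -1.49, 0.8, -0.097, 0.035], [-0.02, -1.49, 1.2, -0.097, 0.035], [-0.02, -1.49, 1.32, -0.097, 0.035], [-0.02, -1.49, 1.32, -0.097, 0.035], [-0.02, -1.49, 1.32, -0.097, 0.035], [-0.02, -1.49, 1.32, -0.097, 0.035], [-0.02, -1.49, 1.32, -0.097, 0.035]]'; python3 - <<'E'
from h import *
p,d=manip.grab_frame('wrist'); cv2.imwrite('pics/w6.png',p[100:350,150:490,::-1])
E
```

```text
time_s: 9.77
ee_pos: [0.4678, 0.1043, 0.0214]
ee_rot: [-3.141, -0.048, -0.003]
contact_force: [0.3, -0.1, 0.6]
width: 0.0352
grasp_force: 0.0
```

View pics/w6.png

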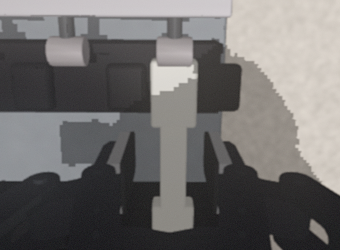

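The bar is centred between the pads in the same place as before. I'll grip and lift.

```bash
python3 jog.py '[[0, 0, 0, 0, 0], [0, 0, 0, 0, 0], [0, 0, 0, 0, 0], [0, 0, 0, 0, 0], [0, 0, 0, 0, 0], [0, 0, 0, 0, 0]]'; python3 jog.py '[[0, 0, -0.1, 0, 0], [0, 0, -0.2, 0, 0], [0, 0, -0.4, 0, 0], [0, 0, -0.8, 0, 0], [0, 0, -1, 0, 0], [0, 0, -1.2, 0, 0], [0, 0, -1.2, 0, 0], [0, 0, -1.2, 0, 0]]'; python3 - <<'E'
from h import *
go(*lane(-.117),.14,YAW);go(*lane(-.117),.0205,YAW)
E
```

```text
time_s: 10.32
ee_pos: [0.4676, 0.1041, 0.0214]
ee_rot: [3.141, 0.048, 0.003]
contact_force: [-1.5, -1.2, 8.1]
width: 0.0103
grasp_force: 58.7
time_s: 10.98
ee_pos: [0.4677, 0.1042, 0.1421]
ee_rot: [-3.141, -0.048, -0.005]
contact_force: [-1.0, -0.2, -0.5]
width: 0.0106
grasp_force: 62.7
d tool [-0.035   0.3805  0.0019] turn 0.0924 psi 0.0304
d tool [-0.0354  0.3805  0.1214] turn 0.0924 psi 0.0304
```

To row units: 0.38 m is 3.8, 0.07 m is 0.7.

```bash
python3 jog.py '[[-0.35, 3.8, 0, 0.092, 0], [-0.35, 3.8, 0, 0.092, 0], [-0.35, 3.8, 0, 0.092, 0], [-0.35, 3.8, 0, 0.092, 0], [-0.35, 3.8, 0, 0.092, 0], [-0.35, 3.8, 0, 0.092, 0], [-0.35, 3.8, 0, 0.092, 0], [-0.35, 3.8, 0, 0.092, 0], [-0.35, 3.8, 0, 0.092, 0], [-0.35, 3.8, 0, 0.092, 0], [-0.35, 3.8, 0, 0.092, 0], [-0.35, 3.8, 0, 0.092, 0], [-0.35, 3.8, 0, 0.092, 0], [-0.35, 3.8, 0.4, 0.092, 0], [-0.35, 3.8, 0.7, 0.092, 0], [-0.35, 3.8, 0.7, 0.092, 0], [-0.35, 3.8, 0.7, 0.092, 0]]'; python3 - <<'E'
from h import *
cm=manip.camera_model('wrist'); p,d=manip.grab_frame('wrist'); P=cloud(cm,d); q,M,ps=pose()
T=(P-q)@M; m=(abs(T[...,2]+.0186)<.006)&(abs(T[...,0]-.03)<.05)&(abs(T[...,1])<.03)&(p.min(2)>85)
print(m.sum(), T[m].min(0).round(4),T[m].max(0).round(4)); go(*lane(-.117),.0225,YAW)
E
```

```text
time_s: 12.4
ee_pos: [0.443, -0.2746, 0.0695]
ee_rot: [-3.138, 0.092, 0.005]
contact_force: [0.0, -0.5, 0.1]
width: 0.0103
grasp_force: 62.7
4921 [-0.02   -0.0109 -0.0229] [ 0.0476  0.018  -0.0127]
d tool [0.0001 0.0018 0.0484] turn 0.003 psi -0.059
```

To row units: 0.001 m is 0.01, 0.05 m is 0.5.

```bash
python3 jog.py '[[0.01, 0.02, 0.2, 0.003, 0], [0.01, 0.02, 0.35, 0.003, 0], [0.01, 0.02, 0.42, 0.003, 0], [0.01, 0.02, 0.48, 0.003, 0], [0.01, 0.02, 0.5, 0.003, 0], [0.01, 0.02, 0.5, 0.003, 0], [0.01, 0.02, 0.5, 0.003, 0]]';python3 jog.py '[[0, 0, 0, 0, 0.03], [0, 0, 0, 0, 0.03], [0, 0, 0, 0, 0.03], [0, 0, 0, 0, 0.03], [0, 0, -0.3, 0, 0.03], [0, 0, -0.7, 0, 0.03], [0, 0, -1.1, 0, 0.03], [0, 0, -1.4, 0, 0.03], [0, 0, -1.8, 0, 0.03], [0, 0, -2, 0, 0.03], [0, 0, -2, 0, 0.03], [0, 0, -2, 0, 0.03], [0, 0, -2, 0, 0.03]]'; python3 - <<'E'
from h import *
cm=manip.camera_model('wrist'); p,d=manip.grab_frame('wrist'); cv2.imwrite('pics/w7.png',p[:,:,::-1]); np.savez('/tmp/w7.npz',d=d,**cm)
P=cloud(cm,d); 
for y in(-.117,.117):
    q=(P[...,:2]-C)@np.array([[np.cos(YAW),-np.sin(YAW)],[np.sin(YAW),np.cos(YAW)]])
    m=(abs(q[...,1]-y)<.013)&(abs(q[...,0])<.06)&(p.min(2)>85)&(P[...,2]>.02)&(P[...,2]<.06)
    print(y,m.sum(),q[m].min(0) if m.any() else 0,q[m].max(0) if m.any() else 0, P[m][:,2].mean())
E
```

```text
time_s: 13.03
ee_pos: [0.4454, -0.2791, 0.0215]
ee_rot: [3.139, -0.1, 0.003]
contact_force: [0.1, -0.5, -0.7]
width: 0.0105
grasp_force: 62.8
time_s: 14.12
ee_pos: [0.4439, -0.2787, 0.2195]
ee_rot: [-3.14, 0.101, 0.002]
contact_force: [0.1, -0.5, -0.8]
width: 0.0299
grasp_force: 0.0
-0.117 1556 [-0.05255094 -0.12923736] [ 0.05729033 -0.10411699] 0.038767396134244535
0.117 1901 [-0.05905824  0.10401487] [0.05743088 0.12996469] 0.038128686980496644
```

View pics/w7.png

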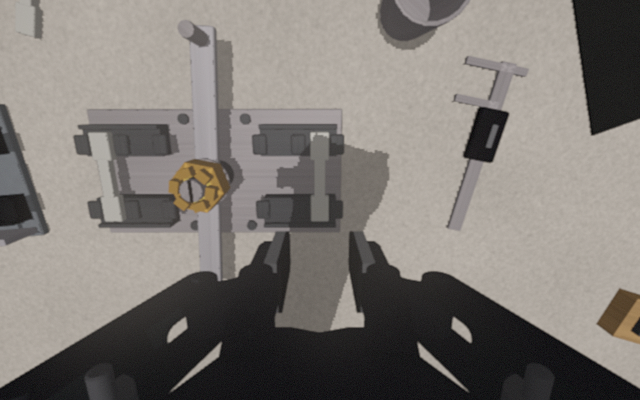

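Both bars lie in lanes 3 and 0. Now the loose bar.

```bash
python3 -c "
from h import *
go(.62,.0,.22,-.062)"
```

```text
d tool [ 0.158  -0.2892 -0.001 ] turn -0.0022 psi -0.0642
```

To row units: -0.289 m is -2.89, 0.158 m is 1.58.

```bash
python3 jog.py '[[1.58, -2.89, 0, 0, 0.04], [1.58, -2.89, 0, 0, 0.04], [1.58, -2.89, 0, 0, 0.04], [1.58, -2.89, 0, 0, 0.04], [1.58, -2.89, 0, 0, 0.04], [1.58, -2.89, 0, 0, 0.04], [1.58, -2.89, 0, 0, 0.04], [1.58, -2.89, 0, 0, 0.04], [1.58, -2.89, 0, 0, 0.04], [1.58, -2.89, 0, 0, 0.04], [1.58, -2.89, 0, 0, 0.04], [1.58, -2.89, 0, 0, 0.04], [1.58, -2.89, 0, 0, 0.04]]'; python3 - <<'E'
from h import *
cm=manip.camera_model('wrist'); p,d=manip.grab_frame('wrist'); cv2.imwrite('pics/w8.png',p[:,:,::-1]); np.savez('/tmp/w8.npz',d=d,**cm)
P=cloud(cm,d); m=(P[...,2]>.005)&(P[...,2]<.02)&(np.hypot(P[...,0]-.66,P[...,1])<.1)
q=P[m][:,:2]; v=cv2.fitLine(q.astype(np.float32),cv2.DIST_L2,0,1e-5,1e-5).ravel(); c=q.mean(0); s=(q-c)@v[:2]
print(m.sum(),c,c+v[:2]*(s.max()+s.min())/2,s.max()-s.min(),np.arctan2(v[1],v[0]))
ys,xs=np.where(m); print(xs.min(),xs.max(),ys.min(),ys.max()); print(p[ys,xs].min(1)[::80])
for th in (185,195):pca(p,cm,.01,(xs.min()-10,ys.min()-10 if ys.min()>10 else 0,xs.max()+10,ys.max()+10),th)
ang=np.arctan2(v[1],v[0]); go(*c,.1,ang); print(manip.state()['joints'].round(2))
E
```

```text
time_s: 15.25
ee_pos: [0.6202, -0.0025, 0.2198]
ee_rot: [3.139, -0.105, -0.001]
contact_force: [0.3, -0.3, -0.1]
width: 0.0401
grasp_force: 0.0
1264 [0.66271862 0.00702529] [0.66050157 0.00778845] 0.0999678255767305 -0.33151814
290 327 94 181
[159 175 173 162 173 172 173 175 171 170 168 107 107 107 105 108]Traceback (most recent call last):
  File "<stdin>", line 7, in <module>
  File "h.py", line 38, in pca
    n,l,st,_=cv2.connectedComponentsWithStats(m); i=1+st[1:,4].argmax(); v,u=np.where(l==i)
                                                      ~~~~~~~~~~~~~~~^^
ValueError: attempt to get argmax of an empty sequence
```

```bash
python3 -c "
from h import *
go(.6605,.0078,.004,-.3315)"
```

```text
d tool [ 0.0395 -0.0129  0.2161] turn 0.2649 psi -0.0666
```

Careful with the scale: shifts go in units of 100 mm. That gives: 0.14 m is 1.4, 0.12 m is 1.2.

```bash
python3 jog.py '[[0.395, -0.13, 0.4, 0.265, 0.035], [0.395, -0.13, 0.8, 0.265, 0.035], [0.395, -0.13, 1.2, 0.265, 0.035], [0.395, -0.13, 1.4, 0.265, 0.035], [0.395, -0.13, 1.4, 0.265, 0.035], [0.395, -0.13, 1.4, 0.265, 0.035], [0.395, -0.13, 1.4, 0.265, 0.035]]'; python3 - <<'E'
from h import *
cm=manip.camera_model('wrist'); p,d=manip.grab_frame('wrist'); 
P=cloud(cm,d); q,M,ps=pose(); T=(P-q)@M
m=(P[...,2]>.005)&(P[...,2]<.02)&(abs(T[...,0]-.0)<.06)&(abs(T[...,1])<.02)
print(m.sum(),T[m].min(0),T[m].max(0),np.median(T[m],0)); go(.6605,.0078,.004,-.3315)
cv2.imwrite('pics/w9.png',p[50:380,150:490,::-1])
E
```

```text
time_s: 15.88
ee_pos: [0.6622, 0.0095, 0.0825]
ee_rot: [-3.098, 0.516, -0.004]
contact_force: [-0.3, 0.7, 0.2]
width: 0.035
grasp_force: 0.0
2867 [-0.05215012 -0.00787349  0.07106061] [0.04842973 0.01223162 0.07795685] [0.00456797 0.00217726 0.07349774]
d tool [-0.0018  0.0026  0.0792] turn 0.0016 psi -0.3299
```

View pics/w9.png

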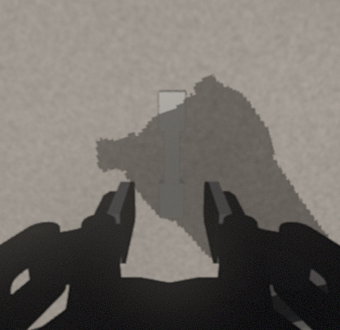

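The bar is aligned with the tool, 2 mm off centre. I'll descend and grip.

To row units: 0.078 m is 0.78, 0.07 m is 0.7.

```bash
python3 jog.py '[[-0.02, 0.02, 0.4, 0, 0.035], [-0.02, 0.02, 0.7, 0, 0.035], [-0.02, 0.02, 0.78, 0, 0.035], [-0.02, 0.02, 0.78, 0, 0.035], [-0.02, 0.02, 0.78, 0, 0.035], [-0.02, 0.02, 0.78, 0, 0.035]]';python3 jog.py '[[0, 0, 0, 0, 0], [0, 0, 0, 0, 0], [0, 0, 0, 0, 0], [0, 0, 0, 0, 0], [0, 0, 0, 0, 0], [0, 0, 0, 0, 0]]'; python3 jog.py '[[0, 0, -0.2, 0, 0], [0, 0, -0.5, 0, 0], [0, 0, -0.9, 0, 0], [0, 0, -1.3, 0, 0], [0, 0, -1.6, 0, 0], [0, 0, -1.6, 0, 0], [0, 0, -1.6, 0, 0]]'; python3 - <<'E'
from h import *
cm=manip.camera_model('wrist'); p,d=manip.grab_frame('wrist'); P=cloud(cm,d); q,M,ps=pose(); T=(P-q)@M
m=(abs(T[...,2])<.02)&(abs(T[...,0]-.03)<.05)&(abs(T[...,1])<.015)&(p.min(2)>85)
print(m.sum(),T[m].min(0).round(4),T[m].max(0).round(4))
go(*lane(.075),.164,YAW)
E
```

```text
time_s: 16.43
ee_pos: [0.6605, 0.0089, 0.0052]
ee_rot: [-3.098, 0.515, -0.006]
contact_force: [0.1, 1.1, 1.3]
width: 0.0345
grasp_force: 0.0
time_s: 16.93
ee_pos: [0.6597, 0.0087, 0.0044]
ee_rot: [-3.099, 0.515, -0.004]
contact_force: [-1.1, 1.2, 7.3]
width: 0.0094
grasp_force: 58.8
time_s: 17.52
ee_pos: [0.6599, 0.0088, 0.1655]
ee_rot: [-3.098, 0.515, -0.008]
contact_force: [-1.3, 0.3, -2.2]
width: 0.0097
grasp_force: 59.0
4213 [-0.02   -0.0123 -0.0163] [0.0525 0.0106 0.001 ]
d tool [-0.1612  0.1546 -0.001 ] turn -0.2673 psi -0.3293
```

To row units: -0.16 m is -1.6, 0.154 m is 1.54.

```bash
python3 jog.py '[[-1.6, 1.54, 0, -0.267, 0], [-1.6, 1.54, 0, -0.267, 0], [-1.6, 1.54, 0, -0.267, 0], [-1.6, 1.54, 0, -0.267, 0], [-1.6, 1.54, 0, -0.267, 0], [-1.6, 1.54, 0, -0.267, 0], [-1.6, 1.54, 0, -0.267, 0], [-1.6, 1.54, 0, -0.267, 0], [-1.6, 1.54, 0, -0.267, 0], [-1.6, 1.54, 0.3, -0.267, 0], [-1.6, 1.54, 0.6, -0.267, 0], [-1.6, 1.54, 0.8, -0.267, 0], [-1.6, 1.54, 0.8, -0.267, 0], [-1.6, 1.54, 0.8, -0.267, 0]]'; python3 - <<'E'
from h import *
cm=manip.camera_model('wrist'); p,d=manip.grab_frame('wrist'); P=cloud(cm,d); q,M,ps=pose(); T=(P-q)@M
cv2.imwrite('pics/w10.png',p[:,:,::-1])
m=(abs(T[...,2]+.002)<.012)&(abs(T[...,0]-.03)<.05)&(abs(T[...,1])<.02)&(p.min(2)>85)
for a,b in((.02,.03),(.03,.04),(.04,.045),(.045,.05),(.05,.055)):
    k=m&(T[...,0]>a)&(T[...,0]<b); t=T[k]; print(a,k.sum(),np.percentile(t[:,1],[3,97]).round(4) if len(t) else 0,np.median(t[:,2]) if len(t) else 0)
go(*lane(.075),.034,YAW)
E
```

```text
time_s: 18.73
ee_pos: [0.4575, -0.0841, 0.0814]
ee_rot: [-3.139, 0.095, 0.004]
contact_force: [0.1, 1.3, -0.3]
width: 0.0097
grasp_force: 59.0
0.02 789 [-0.0096  0.0091] -0.004179250697981244
0.03 879 [-0.0095  0.0089] -0.004151700629371781
0.04 453 [-0.0093  0.0092] -0.004198662884536903
0.045 474 [-0.0096  0.0091] -0.004095040142111317
0.05 122 [-0.0091  0.0085] -0.0024315987661206384
d tool [-0.002   0.0015  0.0485] turn 0.0014 psi -0.0606
```

View pics/w10.png

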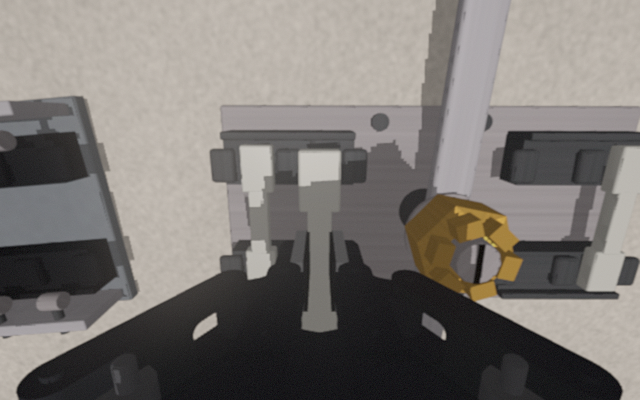

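To row units: 0.035 m is 0.35, -0.003 m is -0.03.

```bash
python3 jog.py '[[-0.03, 0.015, 0.2, 0, 0], [-0.03, 0.015, 0.35, 0, 0], [-0.03, 0.015, 0.4, 0, 0], [-0.03, 0.015, 0.44, 0, 0], [-0.03, 0.015, 0.47, 0, 0], [-0.03, 0.015, 0.47, 0, 0], [-0.03, 0.015, 0.47, 0, 0], [-0.03, 0.015, 0.47, 0, 0]]';python3 jog.py '[[0, 0, 0, 0, 0.03], [0, 0, 0, 0, 0.03], [0, 0, 0, 0, 0.03], [0, 0, 0, 0, 0.03], [0, 0, -0.3, 0, 0.03], [0, 0, -0.7, 0, 0.03], [0, 0, -1.1, 0, 0.03], [0, 0, -1.5, 0, 0.03], [0, 0, -1.9, 0, 0.03], [0, 0, -2, 0, 0.03], [0, 0, -2, 0, 0.03], [0, 0, -2, 0, 0.03]]'; python3 - <<'E'
from h import *
cm=manip.camera_model('wrist'); p,d=manip.grab_frame('wrist'); cv2.imwrite('pics/w11.png',p[:,:,::-1]); np.savez('/tmp/w11.npz',d=d,**cm)
P=cloud(cm,d); A=np.array([[np.cos(YAW),-np.sin(YAW)],[np.sin(YAW),np.cos(YAW)]]); q=(P[...,:2]-C)@A
for y in(-.117,.075,.117):
  for sx in(-1,1):
    m=(abs(q[...,1]-y)<.008)&(abs(q[...,0]-sx*.035)<.008); z=P[m][:,2]; print(y,sx,m.sum(),np.median(z).round(4))
ang=lambda v:np.arctan2(v[1],v[0])
m=(P[...,2]>.08)&(P[...,2]<.092)&(np.hypot(q[...,0],q[...,1])>.11)&(np.hypot(q[...,0],q[...,1])<.16); print('post',m.sum(),np.median(P[m],0))
E
```

```text
time_s: 19.45
ee_pos: [0.4548, -0.0867, 0.036]
ee_rot: [3.14, -0.098, 0.002]
contact_force: [0.1, -1.1, -1.1]
width: 0.0098
grasp_force: 59.0
time_s: 20.45
ee_pos: [0.4541, -0.0869, 0.2353]
ee_rot: [3.139, -0.098, 0.001]
contact_force: [-0.3, 0.7, -0.4]
width: 0.0302
grasp_force: 0.0
-0.117 -1 227 0.0398
-0.117 1 270 0.0398
0.075 -1 185 0.0399
0.075 1 210 0.0398
0.117 -1 172 0.0399
0.117 1 218 0.0398
post 254 [ 0.58594412 -0.17638529  0.08705016]
```

View pics/w11.png

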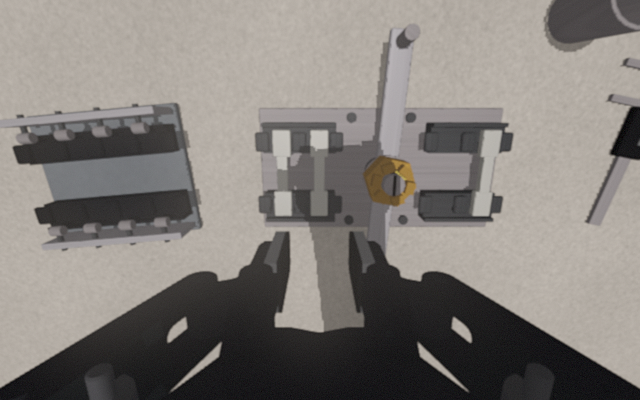

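All three bars read 39.8 mm at both heads, so they lie flat. Next is the strap: I'll cage the post with the fingers tangential and the tool turned half around.

```bash
python3 - <<'E'
from h import *
go(.587,-.1766,.14,3.02); print(manip.state()['joints'].round(2))
E
```

```text
d tool [0.139  0.0813 0.0941] turn -3.0824 psi -0.0624
[ 0.56  0.17 -0.54  1.94  0.1   1.06 -1.65]
```

To row units: 0.139 m is 1.39, 0.081 m is 0.81.

```bash
python3 jog.py '[[1.39, 0.81, 0, -1.6, 0.03], [1.39, 0.81, 0, -1.6, 0.03], [1.39, 0.81, 0, -1.6, 0.03], [1.39, 0.81, 0, -1.6, 0.03], [1.39, 0.81, 0, -1.6, 0.03], [1.39, 0.81, 0, -1.6, 0.03], [1.39, 0.81, 0, -1.6, 0.03], [1.39, 0.81, 0, -1.6, 0.03], [1.39, 0.81, 0, -1.6, 0.03], [1.39, 0.81, 0, -1.6, 0.03], [1.39, 0.81, 0, -1.6, 0.03], [1.39, 0.81, 0, -1.6, 0.03], [1.39, 0.81, 0, -1.6, 0.03], [1.39, 0.81, 0, -1.6, 0.03], [1.39, 0.81, 0, -1.6, 0.03]]'; python3 jog.py '[[0, 0, 0.8, -1.48, 0.03], [0, 0, 0.8, -1.48, 0.03], [0, 0, 0.8, -1.48, 0.03], [0, 0, 0.8, -1.48, 0.03], [0, 0, 0.8, -1.48, 0.03], [0, 0, 0.8, -1.48, 0.03], [0, 0, 0.8, -1.48, 0.03], [0, 0, 0.8, -1.48, 0.03], [0, 0, 0.8, -1.48, 0.03], [0, 0, 0.8, -1.48, 0.03], [0, 0, 0.8, -1.48, 0.03], [0, 0, 0.8, -1.48, 0.03], [0, 0, 0.8, -1.48, 0.03], [0, 0, 0.8, -1.48, 0.03], [0, 0, 0.8, -1.48, 0.03]]'; python3 - <<'E'
from h import *
cm=manip.camera_model('wrist'); p,d=manip.grab_frame('wrist');P=cloud(cm,d)
m=(P[...,2]>.084)&(P[...,2]<.092)&(np.hypot(P[...,0]-.587,P[...,1]+.177)<.025); print(m.sum(),P[m].min(0),P[m].max(0),np.median(P[m],0))
go(.587,-.1766,.06,3.02); print(manip.state()['joints'].round(2))
E
```

```text
time_s: 21.75
ee_pos: [0.5871, -0.1759, 0.2331]
ee_rot: [-2.259, -2.179, 0.001]
contact_force: [1.0, -0.5, 0.8]
width: 0.03
grasp_force: 0.0
time_s: 23.0
ee_pos: [0.5877, -0.176, 0.1548]
ee_rot: [-0.202, -3.134, -0.0]
contact_force: [0.5, 0.1, -0.0]
width: 0.03
grasp_force: 0.0
273 [ 0.5800095 -0.1831054  0.0841424] [ 0.59372575 -0.16968959  0.08874315] [ 0.58631763 -0.1764993   0.08718638]
d tool [ 0.0007 -0.0007  0.095 ] turn -0.006 psi 3.014
[ 0.91  0.71 -1.07  1.66  0.67  1.18  1.12]
```

```bash
python3 jog.py '[[0.01, -0.01, 0.4, 0, 0.03], [0.01, -0.01, 0.8, 0, 0.03], [0.01, -0.01, 0.94, 0, 0.022], [0.01, -0.01, 0.94, 0, 0.022], [0.01, -0.01, 0.94, 0, 0.022], [0.01, -0.01, 0.94, 0, 0.022]]' && python3 jog.py '[[0.007, -0.137, 0, 0.1, 0.022], [0.027, -0.272, 0, 0.2, 0.022], [0.061, -0.405, 0, 0.3, 0.022], [0.108, -0.533, 0, 0.4, 0.022], [0.168, -0.657, 0, 0.5, 0.022], [0.239, -0.774, 0, 0.6, 0.022], [0.322, -0.883, 0, 0.7, 0.022], [0.416, -0.983, 0, 0.8, 0.022], [0.518, -1.073, 0, 0.9, 0.022], [0.63, -1.153, 0, 1, 0.022], [0.749, -1.221, 0, 1.1, 0.022], [0.874, -1.277, 0, 1.2, 0.022], [1.004, -1.32, 0, 1.3, 0.022], [1.137, -1.35, 0, 1.4, 0.022], [1.137, -1.35, 0, 1.4, 0.022], [1.137, -1.35, 0, 1.4, 0.022]]'; python3 - <<'E'
from h import *
h=lane(-.137); print('home',h); go(*h,.06,YAW-np.pi/2+np.pi); print(manip.state()['joints'].round(2))
cm=manip.camera_model('wrist'); p,d=manip.grab_frame('wrist');P=cloud(cm,d);t=pose()[0]
m=(P[...,2]>.08)&(P[...,2]<.094)&(np.hypot(P[...,0]-t[0],P[...,1]-t[1])<.02); print(m.sum(),np.median(P[m],0) if m.any() else 0)
E
```

```text
time_s: 23.55
ee_pos: [0.5882, -0.1766, 0.0634]
ee_rot: [0.195, 3.133, 0.0]
contact_force: [0.4, -0.0, 0.3]
width: 0.0219
grasp_force: 0.0
time_s: 24.88
ee_pos: [0.4584, -0.2975, 0.0633]
ee_rot: [2.164, 2.273, -0.0]
contact_force: [0.0, 0.3, 0.6]
width: 0.0222
grasp_force: 0.0
home [ 0.44301144 -0.29723677]
d tool [ 0.0011 -0.0153  0.0033] turn 0.1115 psi 1.6203
[ 1.02  0.59 -0.72  1.91  0.52  0.83  0.08]
1547 [ 0.46059919 -0.29237897  0.08712533]
```

To row units: -0.017 m is -0.17, -0.015 m is -0.15.

```bash
python3 jog.py '[[0.01, -0.05, 0, 0.04, 0.022], [0.01, -0.1, 0, 0.08, 0.022], [0.01, -0.15, 0, 0.11, 0.022], [0.01, -0.17, 0, 0.11, 0.022], [0.01, -0.17, 0, 0.11, 0.022]]'; python3 jog.py '[[0, -0.01, 0, 0, 0.022], [0, -0.02, 0, 0, 0.022], [0, -0.02, 0, 0, 0.022]]'; python3 jog.py '[[0, -0.01, 0, 0, 0.022], [0, -0.02, 0, 0, 0.022], [0, -0.02, 0, 0, 0.022]]'
```

```text
time_s: 25.35
ee_pos: [0.4406, -0.2966, 0.0616]
ee_rot: [2.287, 2.153, 0.0]
contact_force: [0.2, 0.6, 0.5]
width: 0.0221
grasp_force: 0.2
time_s: 25.6
ee_pos: [0.4384, -0.2966, 0.0613]
ee_rot: [2.289, 2.151, 0.0]
contact_force: [1.0, 0.4, 0.6]
width: 0.0221
grasp_force: 0.4
time_s: 25.85
ee_pos: [0.4364, -0.2966, 0.0614]
ee_rot: [2.29, 2.15, 0.0]
contact_force: [1.2, -0.0, 0.4]
width: 0.0221
grasp_force: 0.8
```

```bash
python3 - <<'E'
from h import *
go(*lane(-.137),.06,YAW+np.pi/2)
cm=manip.camera_model('wrist'); p,d=manip.grab_frame('wrist');P=cloud(cm,d)
A=np.array([[np.cos(YAW),-np.sin(YAW)],[np.sin(YAW),np.cos(YAW)]]); q=(P[...,:2]-C)@A
m=(P[...,2]>.048)&(P[...,2]<.058)&(abs(q[...,0])<.03)&(abs(q[...,1])>.03)&(abs(q[...,1])<.15)
print(m.sum(), 'strap edges by y:')
for y in np.arange(-.14,.15,.02):
    k=m&(abs(q[...,1]-y)<.006)
    if k.sum()>20: print(y.round(2),k.sum(),np.percentile(q[k][:,0],[2,98]).round(4))
E
```

```text
d tool [-0.0002  0.0066  0.0014] turn -0.0009 psi 1.5079
10424 strap edges by y:
-0.14 177 [-0.0124 -0.0074]
-0.12 969 [-0.0124  0.0105]
-0.1 1063 [-0.0124  0.0106]
-0.08 1188 [-0.0121  0.0106]
-0.06 1342 [-0.0121  0.0106]
-0.04 1474 [-0.0118  0.0107]
```

To row units: -0.001 m is -0.01.

```bash
python3 jog.py '[[0, -0.01, 0, 0, 0.022], [0, -0.01, 0, 0, 0.022], [0, -0.01, 0, 0, 0.022]]';python3 jog.py '[[0, -0.01, 0, 0, 0.022], [0, -0.01, 0, 0, 0.022], [0, -0.01, 0, 0, 0.022]]';python3 jog.py '[[0, -0.01, 0, 0, 0.022], [0, -0.01, 0, 0, 0.022], [0, -0.01, 0, 0, 0.022]]'
```

```text
time_s: 26.15
ee_pos: [0.4356, -0.2965, 0.0614]
ee_rot: [2.29, 2.15, 0.001]
contact_force: [2.5, -0.4, -0.0]
width: 0.0221
grasp_force: 1.3
time_s: 26.4
ee_pos: [0.4347, -0.2965, 0.0615]
ee_rot: [2.29, 2.15, 0.001]
contact_force: [3.2, -0.4, 0.6]
width: 0.0219
grasp_force: 1.9
time_s: 26.65
ee_pos: [0.4337, -0.2964, 0.0615]
ee_rot: [2.29, 2.15, 0.001]
contact_force: [4.9, -0.6, 1.2]
width: 0.0219
grasp_force: 2.5
```

```bash
python3 - <<'E'
from h import *
cm=manip.camera_model('wrist'); p,d=manip.grab_frame('wrist');P=cloud(cm,d)
A=np.array([[np.cos(YAW),-np.sin(YAW)],[np.sin(YAW),np.cos(YAW)]]); q=(P[...,:2]-C)@A
m=(P[...,2]>.048)&(P[...,2]<.058)&(abs(q[...,0])<.03)
for y in(-.12,-.08,-.04):
    k=m&(abs(q[...,1]-y)<.006); print(y,np.percentile(q[k][:,0],[2,98]).round(4))
E
python3 jog.py '[[0, 0.04, 0, 0, 0.022], [0, 0.06, 0, 0, 0.024], [0, 0.07, 0, 0, 0.026], [0, 0.07, 0, 0, 0.026], [0, 0.07, -0.4, 0, 0.026], [0, 0.07, -0.8, 0, 0.026], [0, 0.07, -1, 0, 0.026], [0, 0.07, -1, 0, 0.026], [0, 0.07, -1, 0, 0.026]]'
python3 - <<'E'
from h import *
cm=manip.camera_model('wrist'); p,d=manip.grab_frame('wrist');P=cloud(cm,d); np.savez('/tmp/w12.npz',d=d,**cm); cv2.imwrite('/tmp/w12.png',p[:,:,::-1])
A=np.array([[np.cos(YAW),-np.sin(YAW)],[np.sin(YAW),np.cos(YAW)]]); q=(P[...,:2]-C)@A
m=(P[...,2]>.084)&(P[...,2]<.092)&(abs(q[...,1]+.137)<.02)&(abs(q[...,0])<.03); print('post fixture xy',m.sum(),(q[m].min(0)+q[m].max(0))/2)
m=(P[...,2]>.083)&(P[...,2]<.097)&(np.hypot(q[...,0],q[...,1])<.04); print('crown',m.sum(),(q[m].min(0)+q[m].max(0))/2,q[m].max(0)-q[m].min(0))
m=(P[...,2]>.048)&(P[...,2]<.058)&(abs(q[...,0])<.03)
for y in(-.12,-.08,-.04,.04,.08):
    k=m&(abs(q[...,1]-y)<.006); print(y,k.sum(),np.percentile(q[k][:,0],[2,98]).round(4) if k.any() else 0)
go(*C,.14,3.5)
E
```

```text
-0.12 [-0.0137  0.0095]
-0.08 [-0.0129  0.0099]
-0.04 [-0.0122  0.0104]
time_s: 27.45
ee_pos: [0.4402, -0.2972, 0.1622]
ee_rot: [2.29, 2.149, -0.001]
contact_force: [-0.4, -0.4, -0.3]
width: 0.026
grasp_force: 0.0
post fixture xy 261 [-0.00046932 -0.13616951]
crown 1553 [-0.00055368 -0.01016448] [0.0426818  0.02236154]
-0.12 392 [-0.0123  0.0108]
-0.08 434 [-0.0118  0.0111]
-0.04 514 [-0.0122  0.0114]
0.04 0 0
0.08 0 0
d tool [0.1369 0.0034 0.021 ] turn -1.9927 psi 1.5073
```

The strap is home (post at fixture x ≈ -0.5 mm). Now I'll hover over the nut with psi near 3.2 and measure its angle.

```bash
python3 jog.py '[[1.37, 0.03, 0.15, -1.7, 0.07], [1.37, 0.03, 0.15, -1.7, 0.07], [1.37, 0.03, 0.15, -1.7, 0.07], [1.37, 0.03, 0.15, -1.7, 0.07], [1.37, 0.03, 0.15, -1.7, 0.07], [1.37, 0.03, 0.15, -1.7, 0.07], [1.37, 0.03, 0.15, -1.7, 0.07], [1.37, 0.03, 0.15, -1.7, 0.07], [1.37, 0.03, 0.15, -1.7, 0.07], [1.37, 0.03, 0.15, -1.7, 0.07], [1.37, 0.03, 0.15, -1.7, 0.07], [1.37, 0.03, 0.15, -1.7, 0.07], [1.37, 0.03, 0.15, -1.7, 0.07], [1.37, 0.03, 0.15, -1.7, 0.07], [1.37, 0.03, 0.15, -1.7, 0.07], [1.37, 0.03, 0.15, -1.7, 0.07]]'
cat > nut.py <<'E'
from h import *
cm=manip.camera_model('wrist'); p,d=manip.grab_frame('wrist');P=cloud(cm,d); cv2.imwrite('/tmp/nut.png',p[:,:,::-1])
A=np.array([[np.cos(YAW),-np.sin(YAW)],[np.sin(YAW),np.cos(YAW)]]); q=(P[...,:2]-C)@A; z=P[...,2]
top=np.percentile(z[np.hypot(q[...,0],q[...,1])<.02],90); print('top',top.round(4))
m=(np.hypot(q[...,0],q[...,1])<.04)&(z>top-.006); c=(q[m].min(0)+q[m].max(0))/2; print('crown ctr',c.round(4),np.ptp(q[m],0).round(4),'world',(C+A@c).round(4))
rho=np.hypot(*(np.moveaxis(q-c,-1,0))); th=np.arctan2(q[...,1]-c[1],q[...,0]-c[0])
for r0,r1 in((.014,.017),(.016,.019),(.018,.021)):
    k=(rho>r0)&(rho<r1)&(z>top-.03); lug=(z[k]>top-.005)*1.
    # phase of slots (low) : mean over k of (1-lug) e^{6i th}, bin-normalised
    b=((th[k]+np.pi)/(2*np.pi)*72).astype(int)%72; n=np.bincount(b,minlength=72); f=np.bincount(b,1-lug,minlength=72)/np.maximum(n,1)
    a=(np.arange(72)+.5)/72*2*np.pi-np.pi; F=(f*np.exp(6j*a)).sum()/72; print(r0,k.sum(),'slot dir mod60:',(np.angle(F)/6).round(4),'amp',abs(F).round(3),''.join('#' if x<.5 else '.' for x in f))
# colour version on brightness of ring plane
g=cv2.cvtColor(p,cv2.COLOR_RGB2HSV)
E
python3 nut.py; python3 -c "
from h import *
print(manip.state()['joints'].round(2)); go(*C,.13,3.2)"
```

```text
time_s: 28.83
ee_pos: [0.451, -0.16, 0.1451]
ee_rot: [0.1, -3.138, -0.003]
contact_force: [-0.1, 0.8, 0.0]
width: 0.0699
grasp_force: 0.0
top 0.2376
crown ctr [-0.0132 -0.0001] [0.0189 0.0649] world [ 0.4383 -0.1598]
0.014 2353 slot dir mod60: -0.3169 amp 0.036 #################.##....###########################...##..##############
0.016 2287 slot dir mod60: -0.3759 amp 0.056 #################..#...#############################..##..##############
0.018 2302 slot dir mod60: -0.342 amp 0.035 #################..##..#############################.###..##############
[ 1.17  0.57 -1.23  1.98  0.63  1.04  1.29]
d tool [-0.0003 -0.0005  0.0154] turn 0.005 psi -3.0782
```

```bash
sed -i 's/^top=.*/z=np.where(z>.105,-1,z); top=np.percentile(z[(np.hypot(q[...,0],q[...,1])<.022)\&(z>.08)],90); print("top",top.round(4),((z>.08)\&(np.hypot(q[...,0],q[...,1])<.022)).sum())/; s/z\[k\]>top-.005/z[k]>top-.006/' nut.py; python3 nut.py; python3 - <<'E'
import cv2,numpy as np
im=cv2.imread('/tmp/nut.png'); h=cv2.cvtColor(im,cv2.COLOR_BGR2HSV); m=(abs(h[...,0].astype(int)-18)<8)&(h[...,1]>110); v,u=np.where(m); print(len(u),u.min(),u.max(),v.min(),v.max())
E
```

```text
top 0.0939 2851
crown ctr [-0.0007  0.0013] [0.0429 0.0428] world [ 0.4509 -0.1591]
0.014 583 slot dir mod60: -0.2036 amp 0.152 #########...##########.##########..#########..##########..##########...#
0.016 633 slot dir mod60: -0.2055 amp 0.174 ########....##########..#########..########..##########...##########....
0.018 704 slot dir mod60: -0.1945 amp 0.224 ########....#########...#########...#######...#########....########.....
2612 286 632 167 277
```

The slots lie at -0.20 rad, so the nut is at about 0.20. I'll align with a pair of flats (psi 3.403), descend and grip.

```bash
python3 jog.py '[[0, 0, 0.3, -0.1, 0.07], [0, 0, 0.6, -0.2, 0.07], [0, 0, 0.8, -0.2, 0.07], [0, 0, 0.9, -0.2, 0.07], [0, 0, 0.9, -0.2, 0.07], [0, 0, 0.9, -0.2, 0.07], [0, 0, 0.9, -0.2, 0.07]]'; python3 jog.py '[[0, 0, 0, 0, 0.05], [0, 0, 0, 0, 0.04], [0, 0, 0, 0, 0.03], [0, 0, 0, 0, 0.03], [0, 0, 0, 0, 0], [0, 0, 0, 0, 0], [0, 0, 0, 0, 0], [0, 0, 0, 0, 0]]'; python3 -c "
from h import *
print(pose()[2]+2*np.pi,manip.state()['wrist_torque'])"
```

```text
time_s: 29.52
ee_pos: [0.4527, -0.1601, 0.0575]
ee_rot: [-0.416, 3.113, -0.001]
contact_force: [-0.4, 0.9, 0.1]
width: 0.0701
grasp_force: 0.0
time_s: 30.18
ee_pos: [0.4523, -0.1595, 0.0578]
ee_rot: [-0.417, 3.113, -0.001]
contact_force: [-3.9, 2.7, 12.4]
width: 0.0452
grasp_force: 59.3
3.407822716328877 [ 0.62424411  0.88044805 -0.091194  ]
```

To row units: 0.0015 m is 0.015, 0.001 m is 0.01.

```bash
python3 jog.py '[[0, 0, 0, 0.1, 0], [0, 0, 0, 0.2, 0], [0, 0, 0, 0.3, 0], [0, 0, 0, 0.4, 0], [0, 0, 0.005, 0.5, 0], [0, 0, 0.005, 0.6, 0], [0, 0, 0.005, 0.7, 0], [0, 0, 0.005, 0.8, 0], [0, 0, 0.01, 0.9, 0], [0, 0, 0.01, 1, 0], [0, 0, 0.01, 1.1, 0], [0, 0, 0.01, 1.2, 0], [0, 0, 0.01, 1.3, 0], [0, 0, 0.015, 1.4, 0], [0, 0, 0.015, 1.5, 0], [0, 0, 0.015, 1.5, 0], [0, 0, 0.015, 1.5, 0]]'; python3 -c "
from h import *
s=manip.state();print(pose()[2],s['wrist_torque'],s['joints'].round(2))"
```

```text
time_s: 31.6
ee_pos: [0.4509, -0.1618, 0.0562]
ee_rot: [1.82, 2.56, -0.006]
contact_force: [-7.7, -3.3, 16.2]
width: 0.0449
grasp_force: 61.0
1.9053931665538455 [-0.70527777  1.73389769 -0.29631295] [ 0.86  0.54 -0.79  2.07  0.56  0.76  0.06]
```

```bash
python3 jog.py '[[0, 0, 0, 0.1, 0], [0, 0, 0, 0.2, 0], [0, 0, 0, 0.3, 0], [0, 0, 0, 0.4, 0], [0, 0, 0.005, 0.5, 0], [0, 0, 0.005, 0.6, 0], [0, 0, 0.005, 0.7, 0], [0, 0, 0.005, 0.8, 0], [0, 0, 0.01, 0.9, 0], [0, 0, 0.01, 1, 0], [0, 0, 0.01, 1.1, 0], [0, 0, 0.01, 1.2, 0], [0, 0, 0.01, 1.3, 0], [0, 0, 0.015, 1.4, 0], [0, 0, 0.015, 1.5, 0], [0, 0, 0.015, 1.5, 0], [0, 0, 0.015, 1.5, 0]]'; python3 -c "
from h import *
s=manip.state();print(pose()[2],s['wrist_torque'],s['joints'].round(2))"
```

```text
time_s: 33.02
ee_pos: [0.4485, -0.1606, 0.0545]
ee_rot: [3.077, 0.633, -0.01]
contact_force: [-16.4, 0.5, 24.4]
width: 0.0452
grasp_force: 62.1
0.40573838155029085 [ 0.24480202  3.3213574  -0.33155684] [ 0.58  0.45 -0.42  2.09  0.29  0.67 -1.2 ]
```

```bash
python3 jog.py '[[-0.01, -0.005, -0.01, 0, 0], [-0.02, -0.01, -0.015, 0, 0], [-0.02, -0.01, -0.015, 0, 0]]' ; python3 jog.py '[[0, 0, 0, 0.1, 0], [0, 0, 0, 0.2, 0], [0, 0, 0, 0.3, 0], [0, 0, 0, 0.4, 0], [0, 0, 0, 0.5, 0], [0, 0, 0, 0.6, 0], [0, 0, 0, 0.6, 0], [0, 0, 0, 0.6, 0]]'; python3 -c "
from h import *
s=manip.state();print(pose()[2],s['wrist_torque'],s['joints'].round(2))"
```

```text
time_s: 33.27
ee_pos: [0.4483, -0.1606, 0.055]
ee_rot: [3.077, 0.634, -0.003]
contact_force: [-6.1, -1.6, 4.2]
width: 0.0448
grasp_force: 62.9
time_s: 33.93
ee_pos: [0.4483, -0.1594, 0.0546]
ee_rot: [-3.127, 0.302, 0.004]
contact_force: [-5.4, 0.2, 1.6]
width: 0.0449
grasp_force: 62.7
-0.19257965921570205 [ 0.2538585   1.19206336 -0.29545367] [ 0.46  0.42 -0.27  2.1   0.18  0.64 -1.7 ]
```

```bash
python3 jog.py '[[0, 0, 0, 0.1, 0], [0, 0, 0, 0.2, 0], [0, 0, 0, 0.3, 0], [0, 0, 0, 0.3, 0], [0, 0, 0, 0.3, 0]]'; python3 -c "
from h import *
s=manip.state();print(pose()[2],s['wrist_torque'],s['joints'].round(2))"; python3 nut.py
```

```text
time_s: 34.35
ee_pos: [0.4484, -0.1589, 0.0544]
ee_rot: [-3.046, 0.765, 0.004]
contact_force: [-5.2, 2.7, -0.2]
width: 0.045
grasp_force: 62.5
-0.4918690231521764 [ 0.58431141  1.0224038  -0.13293132] [ 0.4   0.42 -0.19  2.1   0.13  0.63 -1.95]
top 0.094 7049
crown ctr [ 0.0008 -0.0017] [0.0461 0.0726] world [ 0.4522 -0.1622]
0.014 1461 slot dir mod60: 0.4017 amp 0.024 ######.#..########.#........######.##.......####..#.......##############
0.016 1898 slot dir mod60: 0.4036 amp 0.03 .###.#.#..#######.................#........####...#..###################
0.018 2371 slot dir mod60: 0.3839 amp 0.017 #.######...##.............................######..#..######.#########.##
```

The torque looks low, so I'll release, back off and check the nut angle.

To row units: -0.09 m is -0.9, -0.08 m is -0.8.

```bash
python3 jog.py '[[0, 0, 0, 0, 0.07], [0, 0, 0, 0, 0.07], [0, 0, 0, 0, 0.07], [0, 0, 0, 0, 0.07], [0, 0, -0.4, 0, 0.07], [0, 0, -0.8, 0, 0.07], [0, 0, -0.9, 0, 0.07], [0, 0, -0.9, 0, 0.07], [0, 0, -0.9, 0, 0.07]]'; python3 nut.py; python3 -c "
from h import *
print(pose()[2])
im=cv2.imread('/tmp/nut.png')"
```

```text
time_s: 35.15
ee_pos: [0.4502, -0.1604, 0.1454]
ee_rot: [3.047, -0.766, 0.004]
contact_force: [0.1, -0.4, -0.9]
width: 0.0699
grasp_force: 0.0
top 0.0942 2297
crown ctr [-0.001   0.0002] [0.0423 0.0422] world [ 0.4505 -0.1602]
0.014 549 slot dir mod60: 0.0843 amp 0.055 ..##.#.#.##..#.##.###.#....##.....##....##.#..#.##.#....##.##..#.######.
0.016 594 slot dir mod60: 0.0879 amp 0.092 .#.#..##.#...#.##.#..##....#.#.#.#......#.#...#.#...#.####..#...######..
0.018 676 slot dir mod60: 0.0889 amp 0.11 ..####.##.....#.###.##......##..##........#.####....#...#.##...##.#.....
-0.4922765074360019
```

```bash
sed -i 's/z\[k\]>top-.006/z[k]>float(__import__("sys").argv[1])/' nut.py; python3 nut.py .083; python3 - <<'E'
from h import *
cm=manip.camera_model('wrist'); p,d=manip.grab_frame('wrist');P=cloud(cm,d);A=np.array([[np.cos(YAW),-np.sin(YAW)],[np.sin(YAW),np.cos(YAW)]]); q=(P[...,:2]-C)@A; r=np.hypot(q[...,0]+.0007,q[...,1]); z=P[...,2]
m=(r>.015)&(r<.021)&(z>.083)&(z<.1); print('lug z',np.median(z[m])); 
m=(abs(q[...,0])<.01)&(abs(q[...,1])>.035)&(abs(q[...,1])<.06)&(z>.03)&(z<.07); print('strap z',np.median(z[m]))
# groove in stud: dark pixels inside r<9mm at stud top
for rr in(.008,.0095):
    k=(r<rr)&(z>.08)&(z<.1); g=p.mean(2); t=np.percentile(g[k],20); kk=k&(g<t); print(kk.sum(),t,np.median(g[k])); v=cv2.fitLine(q[kk].astype(np.float32),cv2.DIST_L2,0,1e-5,1e-5).ravel(); print('groove dir fixture',np.arctan2(v[1],v[0]))
E
```

```text
top 0.0941 2343
crown ctr [-0.0009  0.0003] [0.0411 0.0424] world [ 0.4506 -0.1602]
0.014 560 slot dir mod60: 0.1004 amp 0.12 .#######################...#########...#####################..##########
0.016 598 slot dir mod60: 0.0989 amp 0.176 .##########..##########....########....##########..##########..########.
0.018 703 slot dir mod60: 0.1004 amp 0.211 ..#########...#########....########.....#########...#########..########.
lug z 0.08812032228424674
strap z 0.04970527198173459
82 59.666666666666664 89.0
groove dir fixture 0.011445363
117 67.33333333333333 89.33333333333333
groove dir fixture 0.013190138
```

The nut is at about 4.09, with about 0.10 left. I'll re-grip and finish.

```bash
python3 jog.py '[[0, 0, 0.4, 0, 0.07], [0, 0, 0.8, 0, 0.07], [0, 0, 0.9, 0, 0.07], [0, 0, 0.9, 0, 0.07], [0, 0, 0.9, 0, 0.07], [0, 0, 0.9, 0, 0.03], [0, 0, 0.9, 0, 0.03], [0, 0, 0.9, 0, 0], [0, 0, 0.9, 0, 0], [0, 0, 0.9, 0, 0], [0, 0, 0.9, 0, 0], [0, 0, 0.9, 0, 0]]'; python3 jog.py '[[0, 0, 0, 0.03, 0], [0, 0, 0, 0.06, 0], [0, 0, 0, 0.09, 0], [0, 0, 0, 0.09, 0], [0, 0, 0, 0.09, 0], [0, 0, 0, 0.09, 0]]'; python3 -c "
from h import *
s=manip.state();print(pose()[2],s['wrist_torque'])"
```

```text
time_s: 36.3
ee_pos: [0.451, -0.1603, 0.0567]
ee_rot: [3.047, -0.766, 0.005]
contact_force: [-1.6, 1.0, 5.5]
width: 0.0449
grasp_force: 60.4
time_s: 36.8
ee_pos: [0.4509, -0.1604, 0.0567]
ee_rot: [3.009, -0.901, 0.005]
contact_force: [-2.3, 1.3, 6.1]
width: 0.0451
grasp_force: 60.5
-0.5817747857599678 [0.07286398 0.21934451 0.14147373]
```

```bash
python3 jog.py '[[0, 0, 0, 0, 0.07], [0, 0, 0, 0, 0.07], [0, 0, 0, 0, 0.07], [0, 0, 0, 0, 0.07], [0, 0, -0.4, 0, 0.07], [0, 0, -0.8, 0, 0.07], [0, 0, -0.9, 0, 0.07], [0, 0, -0.9, 0, 0.07], [0, 0, -0.9, 0, 0.07]]'; python3 nut.py .083; python3 nut.py .082|tail -2; python3 -c "
from h import *
print(pose()[2],manip.state()['wrist_torque'])"
```

```text
time_s: 37.55
ee_pos: [0.4499, -0.1603, 0.1452]
ee_rot: [3.009, -0.902, 0.003]
contact_force: [-0.5, 0.4, -0.9]
width: 0.07
grasp_force: 0.0
top 0.0941 2302
crown ctr [-0.0009  0.0005] [0.0417 0.0421] world [ 0.4506 -0.16  ]
0.014 547 slot dir mod60: 0.0174 amp 0.109 #######################..##########...######################.##########.
0.016 602 slot dir mod60: 0.0105 amp 0.175 ##########..##########....########....##########..##########..########..
0.018 683 slot dir mod60: 0.0074 amp 0.238 .#########...#########....########....#########....########...########..
0.016 606 slot dir mod60: 0.0075 amp 0.166 ##########..##########....########....##########..##########..########..
0.018 680 slot dir mod60: 0.0076 amp 0.244 .#########...#########....########....#########...#########...########..
-0.5822250891070424 [0.01500347 0.0067955  0.0062128 ]
```

```bash
python3 - <<'E'
from h import *
A=np.array([[np.cos(YAW),-np.sin(YAW)],[np.sin(YAW),np.cos(YAW)]])
cm=manip.camera_model('wrist'); p,d=manip.grab_frame('wrist')
f=dict(np.load('/tmp/w11.npz'))
for c,dd in((f,f['d']),(dict(np.load('/tmp/w12.npz')),np.load('/tmp/w12.npz')['d']),(cm,d)):
    P=cloud(c,dd); q=(P[...,:2]-C)@A; r=np.hypot(q[...,0]+.0007,q[...,1]); z=P[...,2]
    m=(r>.015)&(r<.02)&(z>.084)&(z<.1); n=(r<.008)&(z>.088)&(z<.1); print('lug',np.median(z[m]).round(5),'stud',np.median(z[n]).round(5))
A2=A
for y in(-.117,.075,.117):
  for sx in(-1,1):
    m=(abs(q[...,1]-y)<.008)&(abs(q[...,0]-sx*.038)<.008)&(z<.06); print(y,sx,m.sum(),np.median(z[m]).round(4) if m.any() else 0)
m=(z>.044)&(z<.056)&(abs(q[...,0])<.03)
for y in(-.12,-.08,-.04,.04,.08,.12):
    k=m&(abs(q[...,1]-y)<.006); print(y,k.sum(),np.percentile(q[k][:,0],[2,98]).round(4) if k.sum()>20 else 0)
E
```

```text
lug 0.09184 stud 0.09404
lug 0.09151 stud 0.09361
lug 0.08811 stud 0.09391
-0.117 -1 388 0.0399
-0.117 1 477 0.0398
0.075 -1 276 0.0398
0.075 1 337 0.0397
0.117 -1 0 0
0.117 1 316 0.0395
-0.12 513 [-0.0125  0.0106]
-0.08 476 [-0.0123  0.0107]
-0.04 453 [-0.0122  0.0108]
0.04 399 [-0.0121  0.011 ]
0.08 139 [-0.0115  0.0112]
0.12 222 [-0.0034  0.0113]
```

To row units: -0.08 m is -0.8, -0.04 m is -0.4.

```bash
python3 jog.py '[[0, 0, -0.4, 0, 0.07], [0, 0, -0.8, 0, 0.07], [0, 0, -1, 0, 0.07], [0, 0, -1, 0, 0.07], [0, 0, -1, 0, 0.07]]'; python3 -c "
from rig import manip
print(manip.hand_in())"
```

```text
time_s: 38.12
ee_pos: [0.4498, -0.1602, 0.2447]
ee_rot: [3.009, -0.902, 0.001]
contact_force: [-0.6, 0.9, -0.9]
width: 0.07
grasp_force: 0.0
the job is handed in; nothing more can be done
None
```

I handed the job in at 38 s: all three bars (two from the strip plus the loose one) lie flat in lanes 0, 2 and 3, the strap is home at its stop, and the castle nut is at the first slot line-up past snug, within about 0.01 rad by camera; the hand-in returned no verdict.

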